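# Screw the winged filler cap onto the pressure tank

## Robot

A 7-joint arm with a two-finger parallel gripper is mounted at the origin on the work surface. World frame = base frame: x ahead of the robot, y to its left, z up, the work surface at z = 0. Lengths are in mm, angles in rad, forces in N, time in s.
With the tool pointing down it reaches from about 400 to 875 mm from the base axis. Payload 4.4 kg.
Tool frame: the origin (TCP) lies at the very end of the fingers, on their centre line; the grasp point (between the pads) lies 19 mm behind it; y points along the fingers, x is the direction in which the jaws open and shut, and the axes are right-handed (so a half turn about y gives the same grasp; the last joint's range is limited). The gripper opens to 85 mm and grips with 20 to 120 N. Pads are 22 mm wide; open, the fingers measure 114 mm over their backs; the gripper's body (76 mm by 85 mm) begins 54 mm behind the grasp point. The pads swing forward as they close: fully open they stand 13 mm farther back than shut.
Start: joints at [-1.367, 0.628, 0.038, 1.517, -0.027, 0.996, -0.02], TCP at [173.224, 626.507, 200.613] pointing down, gripper open.
Joint ranges: [-3.06, 3.06], [-0.37, 2.12], [-1.25, 1.32], [0.18, 2.47], [-1.1, 4.24], [0.23, 1.98], [-2.94, 2.94]. Speed limits (rad/s): [2.57, 2.57, 3.14, 3.14, 3.14, 3.14, 3.14].

## Interface

Orientations are given as [roll, pitch, yaw] about the fixed x, y, z axes, in that order (R = Rz(yaw) Ry(pitch) Rx(roll)).
In Python, from cell import ctrl, get_image, nets gives the robot as it stands. The module is installed in compiled form; this text tells all that it offers.
- The arm moves only by the tool step_arm, never from a script. Its argument "moves" is text: rows parted by semicolons, each of 7 numbers parted by spaces: the shift along the tool's x, y, z normalised to -1 to 1, where 1 is 0.05 m, then the turn, a rotation vector about the tool's x, y, z normalised to -1 to 1, where 1 is 0.12 rad, then the opening, from 0 (shut) to 1 (fully open). A call has 1 to 20 rows; each row shifts and turns the commanded pose from where the row before left it, along the tool's axes as they then stand; what a row does not reach is not made up. A row lasts 1/10 s, in which the tool goes at most 50 mm and 8.59 degrees, less where a joint would pass 70% of its speed; a pose out of reach is approached as far as the arm can. A call with a number of a shift or a turn outside -1 to 1 is refused whole. A call with a gripper value outside its range is refused whole. The fingers move at their own pace and stop on an object; the grip force is fixed at half the most. Time passes only in rows, so rows that do not move let the fingers close. It gives the time, the measured TCP pose, the force and the opening at its end, in the units of the state.
- ctrl.read_state(): the state, without advancing time (a new reading comes with each control period).
- get_image(name): name is "scene" or "top" or "wrist"; returns a dict with "color" (400x640x3 uint8, blue, green, red), "vertical_fov" (degrees; the focal length in pixels is half the picture's height over the tangent of half this angle, whatever the lens; pixels are square), "cx", "cy" (the principal point, pixels), "R" (3x3) and "t" (3): a world point X has camera coordinates R X + t; the wrist camera has in their place "T_tool_cam" (4x4, takes a point from camera to tool coordinates, whose origin is the TCP and whose axes are the tool frame's). Camera axes: x right, y down, z forward; pixel columns grow to the right and rows downward; lengths in mm; the calibration is good to about 2 mm. A picture is of the moment at which its call begins: read the wrist's pose just before it. There is no depth.
- ctrl.finish_job(): hands the job in, once; it reports no verdict.
Trained networks look in a picture, given as the dict that the camera call returned (one of the last four; its "shot" number tells which), for a name from the list of things; names that differ only in an ending like _2 or _b are one class to them, and where a whole thing is asked for, a point or a joint stands for the part that bears it (a point fixed in the world has none). Each returns a list of dicts, best first, with "conf" (0 to 1); they miss things now and then, are a little off and sometimes report something else, mostly with a low value. They report only what shows in the picture. A call takes as long as a camera call.
- nets.find_in(picture, target): "position" ([x, y, z] in mm, in world coordinates, good to about 4 mm: the middle of the surface that is visible of it).
- nets.cut_out(picture, target): "pixels" (400x640 bool, what is visible of it).
- nets.place_of(picture, target): "position" ([x, y, z] in mm, in world coordinates, good to about 4 mm: a listed point, or the origin of a listed thing).
The state is a dict: "clock": time; "qpos": joint angles; "qd": joint speeds; "tau": joint torques, N m; "eef_pos": TCP position; "tool_rot": TCP orientation; "force": force on the tool from outside, world axes, zero at the start; "torque": the same for the moment, N m; "width": finger opening in mm.
Only numpy, scipy, OpenCV 4.12 (cv2) and the standard library are available. Lean on these libraries where they do the work, as an engineer would, in place of code of your own. Each camera call takes 0.05 s, during which the arm holds its last target.

## Task

Close the white pressure tank with its orange cap: set the cap upright on the tank's mouth and let go of it, then take it again by its wing and feel for the thread, turning it gently backward (anticlockwise from above) until it drops a little, and screw it forward (clockwise) until it is fully home. Leave it there, and leave the other things on the bench where they are.

Things in the scene. Friction and masses are not known exactly. Their poses are not given: they have to be found in the camera images.
- cap_center (a point): Orange screw cap, about 180 g, 69 mm tall: a round skirt and disc (74 mm diameter, 31 mm tall, open below) with an upright wing on top. It starts upright on the bench. This point is on its axis, half-way up, 34.5 mm above the skirt's lower edge; z up through the wing, x along the wing. Three evenly spaced pins inside, low in the skirt, run in the mouth's threads.
- cap_wing (a point): Where to take the cap: the middle of its wing, on its axis, 20 mm above cap_center. The wing is 60 mm long (along x), 14 mm thick (along y) and stands from 23.5 mm below this point (top of the disc) to 14.5 mm above it. Gripped by its flat sides or straddled loosely, it turns the cap.
- tank_mouth (a point): Centre of the rim of the mouth of a white tank (176 mm diameter, rim 169 mm above the bench, fixed); z up. The neck is 51 mm in diameter, coned to 40 mm at the rim to lead the cap on, with three equal right-hand threads outside (64 mm over all) whose angle about the axis differs each time. Set on it, the cap rests loose on the threads' tops, cap_center 16 to 24 mm above this point.
- thread_start (a point): Where cap_center lies (13.5 mm over the rim) once the cap has dropped into the thread. Clockwise from its first rest the cap only meets a rib; anticlockwise, after at most about 120 degrees, climbing to 23.5 mm over the rim, it falls 10 mm if free to sink, and within 10 degrees meets a stop. By luck it may fall in at once; from the top of a rib it first slips down a small step.
- cap_home (a point): Where cap_center lies when the cap is fully home, its disc on the rim (8.5 mm above tank_mouth). From the thread's start, clockwise turning lets it down 7.5 mm per 98 degrees; it is home after about 75 degrees from the stop and wedges firmly some 20 degrees later. It turns easily (under 0.1 N m) and stays where it is left.
- bottle_center (a point): bystander: a bottle, 66 mm diameter, 190 mm tall; this is its centre, half-way up
- tin_center (a point): bystander: a green tin, 90 mm diameter, 110 mm tall; its centre, half-way up
- mug_center (a point): bystander: a blue mug, 80 mm diameter, 90 mm tall; its centre, half-way up
- tape_center (a point): bystander: a yellow roll of tape lying flat, 60 mm diameter, 25 mm tall; its centre, half-way up
- jar_center (a point): bystander: an amber jar, 68 mm diameter, 85 mm tall; its centre, half-way up
- wrench: bystander: a steel wrench lying flat, about 180 mm long
- screwdriver: bystander: a red screwdriver lying flat, about 200 mm long

How it is judged (in metres and radians):
On the way:
1. the cap stands upright on the mouth, let go of, and is not yet screwed home (horizontal distance between cap_center and tank_mouth below 0.006 m and z of cap_center in the frame of tank_mouth between 0.0115 and 0.027 m and angle between cap_center's own z axis and vertical below 0.15 rad and contact force between the fingers and cap below 0.2 N), for 0.1 s.
At the end, for the whole second after the job is handed in: The cap is screwed home: its disc lies on the rim of the mouth (within 1.7 mm of height), level within 4 degrees, within 5 mm of the mouth's axis, at rest and let go of; no other thing on the bench has been moved more than 40 mm (z of cap_center in the frame of tank_mouth between 0.005 and 0.0102 m and horizontal distance between cap_center and tank_mouth below 0.005 m and angle between cap_center's own z axis and vertical below 0.07 rad and linear speed of cap below 0.02 m/s); the robot touches nothing.
It fails at once if a bystander was moved more than 40 mm (distance of any of bottle_center, tin_center, mug_center, tape_center, jar_center, wrench, screwdriver from where it was at the start of the episode above 0.04 m).
It also fails if it takes over 72 s, if anything falls off the work surface, if the arm or the gripper's body presses on something with over 40 N, if the wrist force passes 120 N, or if a joint passes its speed limit or range.

## Working session

There is one attempt and no reset: what is moved stays moved. The work goes in short steps, Python scripts to look and compute and a tool call to move; the robot and the scene stay as the last step left them, time stands still between calls to the robot, and variables do not carry over. Pictures are saved under pics/ and viewed, and the job is handed in when it is done.

Besides the shell and the picture viewer there is one more tool, called as name(argument=value, ...) on one line, values as JSON. step_arm: Moves the arm, as the interface text tells. Scaled input: -1 to 1 covers 0.05 m each way for a shift and 0.12 rad each way for a turn. Its arguments: {"type":"object","properties":{"moves":{"type":"string"}},"required":["moves"]}

```bash
mkdir -p pics; python3 - <<'E'
from cell import ctrl,get_image,nets
import cv2,numpy as np
s=ctrl.read_state(); print({k:np.round(v,3).tolist() for k,v in s.items()})
for n in ["scene","top"]:
    p=get_image(n); cv2.imwrite(f"pics/{n}0.png",p["color"])
    for t in ["cap_center","cap_wing","tank_mouth","bottle_center","tin_center","mug_center","tape_center","jar_center","wrench","screwdriver"]:
        r=nets.place_of(p,t)
        print(n,t,[(np.round(q["position"],1).tolist(),round(q["conf"],2)) for q in r[:2]])
E
```

```text
{'clock': 0.0, 'qpos': [-1.367, 0.629, 0.038, 1.518, -0.027, 0.996, -0.02], 'qd': [0.001, 0.001, 0.001, 0.001, -0.0, 0.002, -0.0], 'tau': [-0.001, -56.339, 1.226, -19.345, 0.011, 0.01, -0.0], 'eef_pos': [173.031, 625.826, 199.698], 'tool_rot': [-1.571, 0.002, 1.301], 'force': [0.273, -0.046, 0.532], 'torque': [-0.002, 0.031, 0.003], 'width': 85.464}
scene cap_center [([543.1, -161.4, 30.7], 0.94)]
scene cap_wing [([543.1, -162.6, 56.0], 0.7), ([758.9, -243.2, 93.9], 0.42)]
scene tank_mouth [([532.8, 231.9, 167.6], 0.68)]
scene bottle_center [([758.8, -245.4, 93.7], 0.88)]
scene tin_center [([763.5, 175.8, 53.9], 0.78)]
scene mug_center [([756.9, -2.2, 42.9], 0.78)]
scene tape_center [([502.5, 1.0, 15.3], 0.55)]
scene jar_center [([644.1, 502.6, 44.4], 0.76), ([543.3, -160.6, 28.9], 0.57)]
scene wrench [([551.1, -485.8, -0.1], 0.5)]
scene screwdriver [([541.6, 419.0, -1.9], 0.76)]
top cap_center [([543.2, -162.7, 34.7], 0.91), ([550.4, -480.5, -2.5], 0.43)]
top cap_wing [([541.4, -163.1, 54.7], 0.93)]
top tank_mouth [([530.0, 232.2, 166.2], 0.9)]
top bottle_center []
top tin_center [([760.4, 183.2, 54.0], 0.66), ([500.8, 0.6, 12.0], 0.58)]
top mug_center [([755.4, -5.2, 44.2], 0.63)]
top tape_center [([498.7, 3.4, 9.2], 0.62)]
top jar_center [([643.9, 510.0, 44.8], 0.85)]
top wrench [([550.0, -478.9, -2.2], 0.71)]
top screwdriver [([538.2, 416.1, -3.2], 0.55)]
```

View pics/scene0.png

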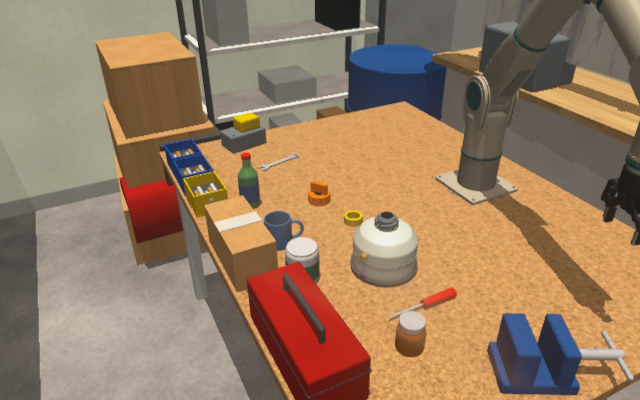

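View pics/top0.png

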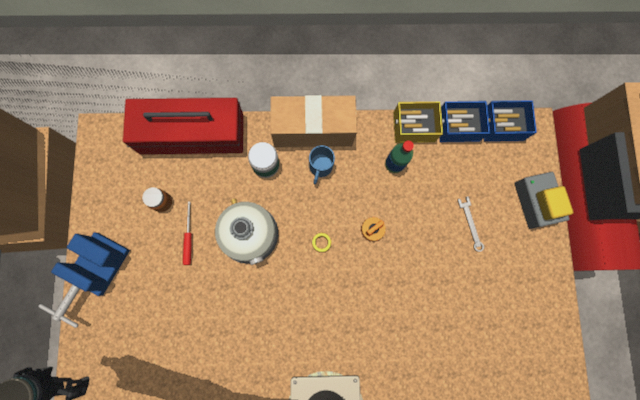

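```bash
python3 - <<'E'
from cell import ctrl,get_image,nets
import cv2,numpy as np
p=get_image("top"); c=p["color"]
cv2.imwrite("pics/capzoom.png",cv2.resize(c[205:255,345:405],None,fx=10,fy=10,interpolation=cv2.INTER_CUBIC))
print(p["vertical_fov"],p["cx"],p["cy"],np.round(p["R"],3).tolist(),p["t"])
w=get_image("wrist"); print(np.round(w["T_tool_cam"],3).tolist(),w["vertical_fov"])
E
```

```text
52.31822236656855 313.9142854635355 204.98828974654228 [[-0.022, -1.0, 0.02], [-0.984, 0.018, -0.177], [0.177, -0.024, -0.984]] [  32.239609    612.82671801 1203.90424064]
[[1.0, 0.0, 0.001, -0.986], [-0.001, -0.274, 0.962, -174.258], [0.0, -0.962, -0.274, 69.599], [0.0, 0.0, 0.0, 1.0]] 67.47862876754512
```

View pics/capzoom.png

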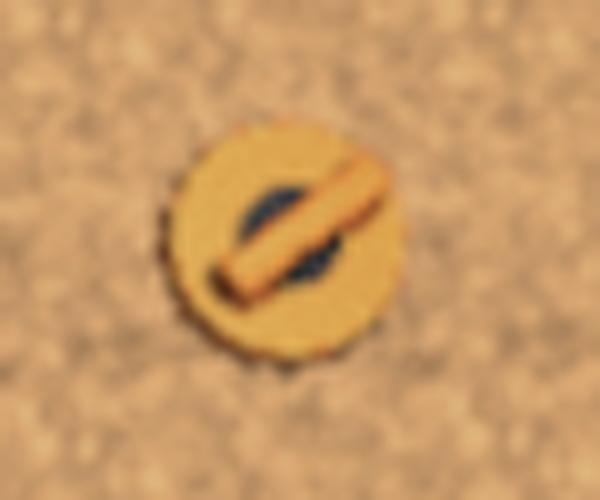

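step_arm(moves="0 -1 0 0 0 0 1;0 -1 0 0 0 0 1;-0.474 0 -0.748 0 0 0 1;-0.474 0 -0.748 0 0 0 1;-0.474 0 -0.748 0 0 0 1;-0.474 0 -0.748 0 0 0 1;-0.474 0 -0.748 0 0 0 1;-0.474 0 -0.748 0 0 0 1;-0.474 0 -0.748 0 0 0 1;-0.474 0 -0.748 0 0 0 1;-0.474 0 -0.748 0 0 0 1;-0.474 0 -0.748 0 0 0 1;-0.474 0 -0.748 0 0 0 1;-0.474 0 -0.748 0 0 0 1;0 0 0 0 0 0 1")

```text
clock: 2.7
eef_pos: [534.7, 225.0, 300.7]
tool_rot: [-1.575, 0.003, 1.29]
force: [0.2, -0.5, -0.6]
width: 85.3
```

```bash
cat > h.py <<'E'
from cell import ctrl,get_image,nets
import cv2,numpy as np
from scipy.spatial.transform import Rotation as Rn
def st():
    s=ctrl.read_state(); R=Rn.from_euler('xyz',s["tool_rot"]).as_matrix()
    return s,R,np.array(s["eef_pos"])
def show():
    s,R,p=st()
    print(round(s["clock"],2),"pos",np.round(p,1),"rot",np.round(s["tool_rot"],3),"q",np.round(s["qpos"],3),"F",np.round(s["force"],2),"T",np.round(s["torque"],2),"w",round(s["width"],1))
def shift(target):
    s,R,p=st(); d=R.T@(np.array(target)-p); print("tool shift mm",np.round(d,1),"units",np.round(d/50,3))
E
python3 -c "
from h import *
show()
w=get_image('wrist');cv2.imwrite('pics/w1.png',w['color'])
for t in ['tank_mouth']: print(nets.place_of(w,t))"
```

```text
2.7 pos [534.7 225.  300.7] rot [-1.575  0.003  1.29 ] q [-0.552  0.434  0.155  1.584 -0.066  1.128  0.906] F [ 0.22 -0.45 -0.58] T [0.01 0.06 0.02] w 85.3
[]
```

View pics/w1.png

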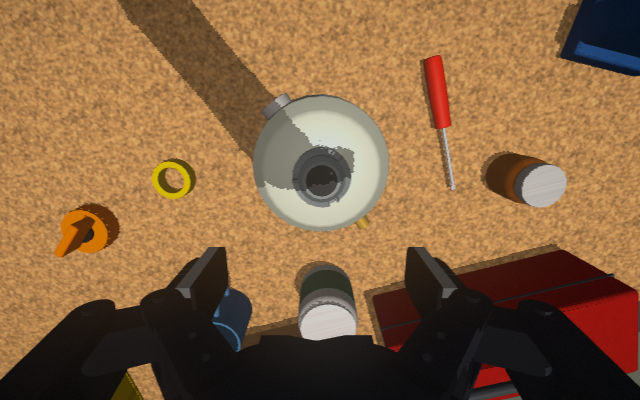

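```bash
cat >> h.py <<'E'
def wray(w,uv,z,R,p):
    f=200/np.tan(np.radians(w["vertical_fov"]/2)); T=np.array(w["T_tool_cam"])
    d=np.array([(uv[0]-w["cx"])/f,(uv[1]-w["cy"])/f,1.])
    o=R@T[:3,3]+p; d=R@T[:3,:3]@d
    return o+d*(z-o[2])/d[2]
def fray(w,uv,z):
    f=200/np.tan(np.radians(w["vertical_fov"]/2)); R=np.array(w["R"]);t=np.array(w["t"])
    d=R.T@np.array([(uv[0]-w["cx"])/f,(uv[1]-w["cy"])/f,1.]); o=-R.T@t
    return o+d*(z-o[2])/d[2]
E
python3 -c "
from h import *
s,R,p=st()
w=get_image('wrist');c=w['color']
cv2.imwrite('pics/w1z.png',cv2.resize(c[130:230,270:370],None,fx=6,fy=6,interpolation=cv2.INTER_CUBIC))
print(wray(w,(321,180),169,R,p)); print(wray(w,(83,232),65,R,p))
m=get_image('top');c=m['color']
cv2.imwrite('pics/t1z.png',cv2.resize(c[205:255,215:275],None,fx=10,fy=10,interpolation=cv2.INTER_CUBIC))
print(fray(m,(241,229),169))
"
```

```text
[529.31671499 236.78287908 169.        ]
[ 532.93803097 -124.75734666   65.        ]
[529.10034851 225.57515016 169.        ]
```

View pics/w1z.png

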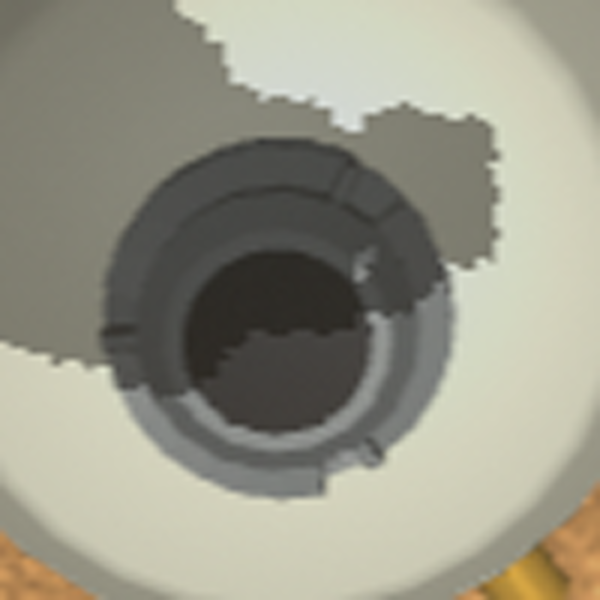

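```bash
cat >> h.py <<'E'
def wray2(w,uv,z,R,p):
    f=200/np.tan(np.radians(w["vertical_fov"]/2)); T=np.array(w["T_tool_cam"])
    a=np.array([(uv[0]-w["cx"])/f,(uv[1]-w["cy"])/f]); r=np.linalg.norm(a)+1e-9
    d=np.append(a/r*np.sin(r),np.cos(r))
    o=R@T[:3,3]+p; d=R@T[:3,:3]@d
    return o+d*(z-o[2])/d[2]
E
python3 -c "
from h import *
s,R,p=st()
w=get_image('wrist')
print(w['cx'],w['cy'])
for g in (wray,wray2): print(g(w,(316.3,186.8),169,R,p)); print(g(w,(74,226),69,R,p), g(w,(173,179),20,R,p))
"
```

```text
315.9517718355963 198.48554316999787
[533.54950373 232.64605374 169.        ]
[ 520.41727409 -126.39445591   69.        ] [497.68731001  12.72964049  20.        ]
[533.54336678 232.64792776 169.        ]
[ 504.05692651 -234.27478402   69.        ] [490.25543378  -4.41960004  20.        ]
```

View pics/t1z.png

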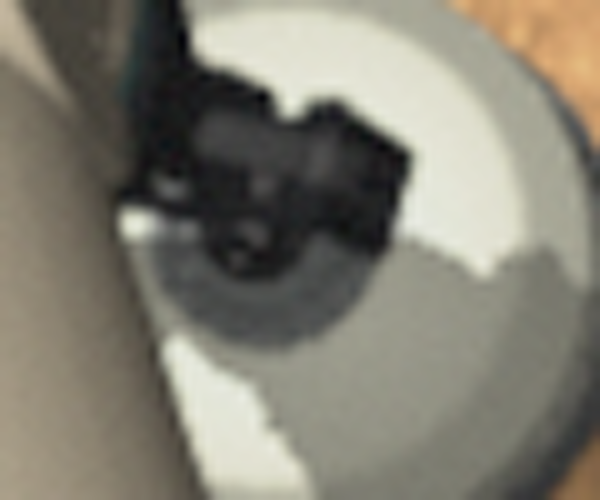

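step_arm(moves="-0.83 0 -0.26 0 0 0 1;-0.83 0 -0.26 0 0 0 1;-0.83 0 -0.26 0 0 0 1;-0.83 0 -0.26 0 0 0 1;-0.83 0 -0.26 0 0 0 1;-0.83 0 -0.26 0 0 0 1;-0.83 0 -0.26 0 0 0 1;-0.83 0 -0.26 0 0 0 1;-0.83 0 -0.26 0 0 0 1;0 0 0 0 0.87 0 1;0 0 0 0 0.87 0 1;0 0 0 0 0.87 0 1;0 0 0 0 0.87 0 1;0 0 0 0 0.87 0 1;0 0 0 0 0.87 0 1;0 1 0 0 0 0 1;0 1 0 0 0 0 1;0 0 0 0 0 0 1;0 0 0 0 0 0 1")

```text
clock: 4.85
eef_pos: [543.5, -157.4, 201.1]
tool_rot: [-1.57, 0.0, 0.676]
force: [1.4, -0.2, 0.9]
width: 85.5
```

```bash
python3 -c "
from h import *
show()
w=get_image('wrist');cv2.imwrite('pics/w2.png',w['color'])
for t in ['cap_wing','cap_center']: print(nets.place_of(w,t))"
```

```text
4.85 pos [ 543.5 -157.4  201.1] rot [-1.57   0.     0.676] q [-0.004  0.529  0.361  1.763 -0.231  0.892  1.135] F [ 1.36 -0.2   0.88] T [-0.05 -0.06 -0.01] w 85.5
[{'position': [538.8, -164.9, 58.5], 'conf': 0.73}, {'position': [753.4, -3.5, 42.3], 'conf': 0.32}]
[{'position': [541.7, -162.5, 30.7], 'conf': 0.82}]
```

View pics/w2.png

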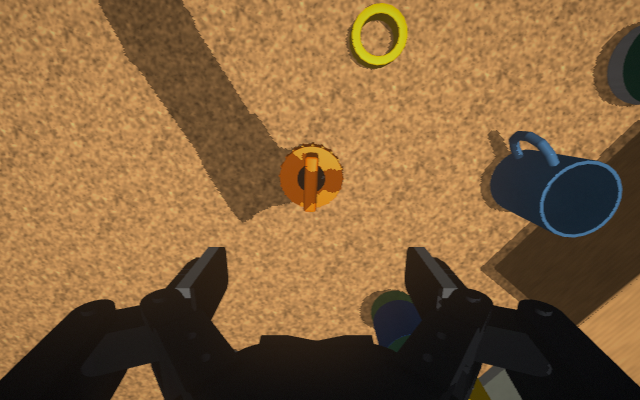

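```bash
python3 -c "
from h import *
s,R,p=st()
w=get_image('wrist');c=w['color']
cv2.imwrite('pics/w2z.png',cv2.resize(c[135:220,270:355],None,fx=7,fy=7,interpolation=cv2.INTER_CUBIC))
for uv in [(311.5,178),(312,155),(311,200)]: print(wray(w,uv,69,R,p))
"
```

```text
[ 539.56255193 -159.42973004   69.        ]
[ 524.94282628 -140.20283356   69.        ]
[ 554.13607857 -178.6344019    69.        ]
```

View pics/w2z.png

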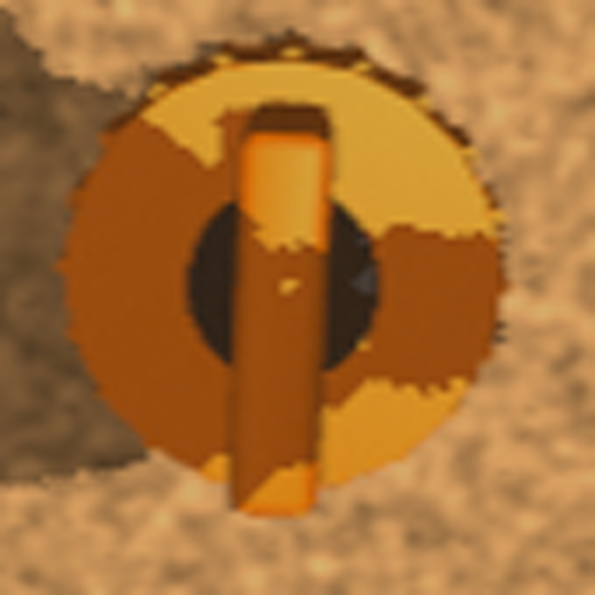

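```bash
python3 -c "
from h import *
s,R,p=st()
w=get_image('wrist')
g=lambda a:(270+a[0]/7,135+a[1]/7)
a,b=[wray(w,g(q),69,R,p) for q in [(286,130),(276,517)]]
print(a,b,(a+b)/2,np.linalg.norm(a-b)); d=b-a; print(np.degrees(np.arctan2(d[1],d[0])), 'toolz yaw',np.degrees(np.arctan2(R[1,2],R[0,2])))
m=(a+b)/2
shift([m[0],m[1],110])
print(wray(w,g((285,277)),31,R,p))
"
```

```text
[ 522.86150754 -139.75143444   69.        ] [ 558.74085296 -187.46035639   69.        ] [ 540.80118025 -163.60589542   69.        ] 59.69479593083997
-53.05511878593849 toolz yaw 128.67501922923736
tool shift mm [-6.3 92.8 -1.1] units [-0.126  1.856 -0.022]
[ 540.80906003 -163.40926914   31.        ]
```

step_arm(moves="-0.13 0.6 -0.02 0 0.25 0 1;0 0.8 0 0 0 0 1;0 0.8 0 0 0 0 1;0 0.6 0 0 0 0 1;0 0.46 0 0 0 0 1;0 0 0 0 0 0 1;0 0 0 0 0 0 1")

```text
clock: 5.8
eef_pos: [539.6, -163.7, 38.6]
tool_rot: [-1.572, -0.001, 0.644]
force: [0.4, 0.1, 0.9]
width: 85.6
```

```bash
python3 -c "
from h import *
show(); shift([540.8,-163.6,38])
w=get_image('wrist');cv2.imwrite('pics/w3.png',w['color'])
"
```

```text
5.8 pos [ 539.6 -163.7   38.6] rot [-1.572e+00 -1.000e-03  6.440e-01] q [ 0.081  0.751  0.257  1.897 -0.348  0.535  1.217] F [0.43 0.08 0.94] T [-0.07  0.03  0.  ] w 85.6
tool shift mm [ 1.   0.6 -0.6] units [ 0.02   0.012 -0.013]
```

View pics/w3.png

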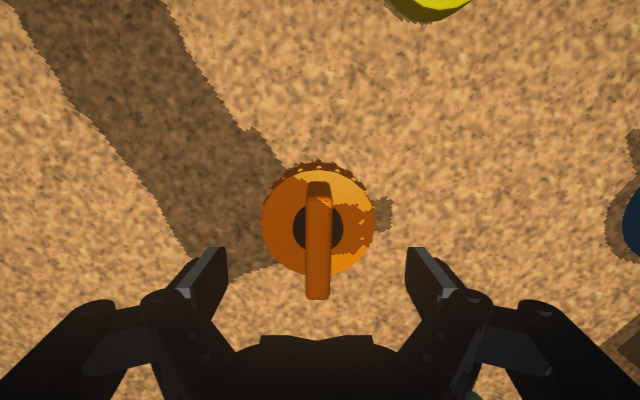

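```bash
python3 -c "
from h import *
s,R,p=st()
w=get_image('wrist')
a,b=[wray(w,q,69,R,p) for q in [(318.5,196),(317,299)]]
print(a,b,(a+b)/2,np.linalg.norm(a-b)); shift([*((a+b)/2)[:2],38])
"
```

```text
[ 523.02043188 -140.13725083   69.        ] [ 558.12856742 -187.96909397   69.        ] [ 540.57449965 -164.0531724    69.        ] 59.33351833927665
tool shift mm [ 0.1  1.4 -0.4] units [ 0.002  0.029 -0.007]
```

step_arm(moves="0 0 0 0 0 0 0;0 0 0 0 0 0 0;0 0 0 0 0 0 0;0 0 0 0 0 0 0;0 0 0 0 0 0 0;0 0 0 0 0 0 0;0 0 0 0 0 0 0;0 0 0 0 0 0 0")

```text
clock: 6.7
eef_pos: [539.2, -163.0, 37.7]
tool_rot: [-1.571, -0.001, 0.645]
force: [0.6, 1.7, 1.9]
width: 9.3
```

```bash
python3 -c "
from h import *
show()
w=get_image('wrist');cv2.imwrite('pics/w4.png',w['color'])
"
```

```text
6.7 pos [ 539.2 -163.    37.7] rot [-1.571e+00 -1.000e-03  6.450e-01] q [ 0.08   0.752  0.256  1.899 -0.348  0.533  1.217] F [0.61 1.67 1.86] T [ 0.22 -0.21 -0.  ] w 9.3
```

View pics/w4.png

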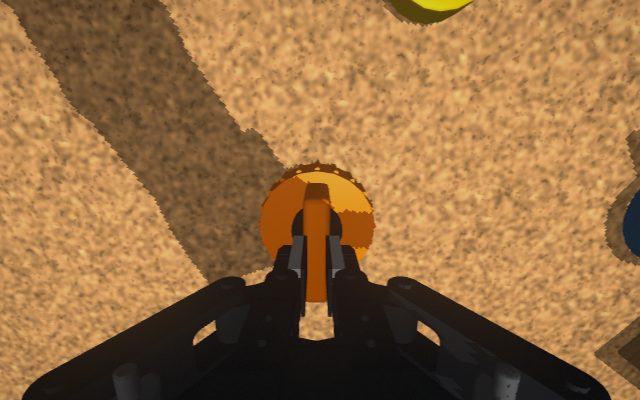

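step_arm(moves="0 -0.5 0 0 0 0 0;0 -1 0 0 0 0 0;0 -1 0 0 0 0 0;0 -1 0 0 0 0 0;0 -1 0 0 0 0 0;0.514 0 0.637 0 0 0 0;0.514 0 0.637 0 0 0 0;0.514 0 0.637 0 0 0 0;0.514 0 0.637 0 0 0 0;0.514 0 0.637 0 0 0 0;0.514 0 0.637 0 0 0 0;0.514 0 0.637 0 0 0 0;0.514 0 0.637 0 0 0 0;0.514 0 0.637 0 0 0 0;0.514 0 0.637 0 0 0 0;0.514 0 0.637 0 0 0 0;0 0 0 0 0 0 0")

```text
clock: 8.45
eef_pos: [551.6, 294.9, 260.7]
tool_rot: [-1.566, 0.0, 0.654]
force: [-0.3, 0.1, -2.8]
width: 9.1
```

step_arm(moves="0 0 0 0 0.87 0 0;0 0 0 0 0.87 0 0;0 0 0 0 0.87 0 0;0 0 0 0 0.87 0 0;0 0 0 0 0.87 0 0;0 0 0 0 0.87 0 0;0 0 0 0 0.87 0 0;0 0 0 0 0.87 0 0;0 0 0 0 0.87 0 0;0 0 0 0 0.87 0 0;0 0 0 0 0 0 0;0 0 0 0 0 0 0")

```text
clock: 9.65
eef_pos: [553.8, 286.1, 262.0]
tool_rot: [-1.572, 0.001, -0.397]
force: [-0.4, -0.6, -2.5]
width: 9.6
```

```bash
python3 -c "
from h import *
show()
s,R,p=st()
w=get_image('wrist');cv2.imwrite('pics/w5.png',w['color'])
print([nets.place_of(w,t)[:1] for t in ['tank_mouth','cap_center','cap_wing']])
"
```

```text
9.65 pos [553.8 286.1 262. ] rot [-1.572e+00  1.000e-03 -3.970e-01] q [-0.891  0.601  0.635  1.527 -0.378  1.14  -0.578] F [-0.42 -0.58 -2.53] T [-0.03  0.    0.02] w 9.6
[[], [{'position': [555.2, 285.5, 259.0], 'conf': 0.97}], [{'position': [552.4, 282.9, 281.5], 'conf': 0.8}]]
```

View pics/w5.png

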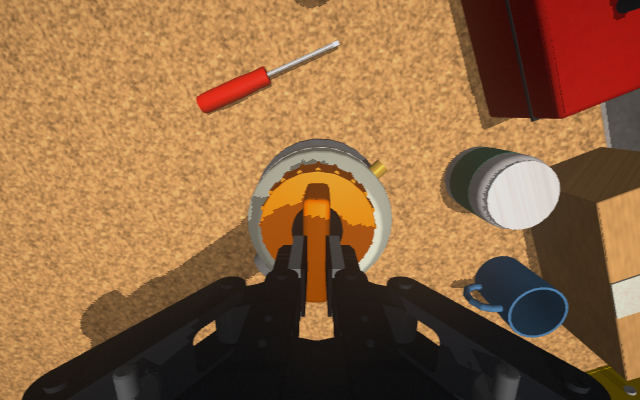

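step_arm(moves="0 0 -0.8 0 0 0 0;0 0 -0.8 0 0 0 0;0 0 -0.8 0 0 0 0;0 0 0 0 0 0 0;0 0 0 0 0 0 0")

```text
clock: 10.35
eef_pos: [507.7, 175.5, 263.2]
tool_rot: [-1.569, -0.0, -0.401]
force: [-0.1, 0.6, -2.2]
width: 9.1
```

```bash
python3 -c "
from h import *
show()
s,R,p=st()
w=get_image('wrist');c=w['color'];cv2.imwrite('pics/w6.png',c)
cv2.imwrite('pics/w6z.png',cv2.resize(c[70:190,250:390],None,fx=5,fy=5,interpolation=cv2.INTER_CUBIC))
print([nets.place_of(w,t)[:1] for t in ['tank_mouth','cap_center']])
"
```

```text
10.35 pos [507.7 175.5 263.2] rot [-1.569 -0.    -0.401] q [-0.83   0.463  0.666  1.764 -0.329  1.028 -0.443] F [-0.11  0.6  -2.19] T [ 0.07 -0.05 -0.  ] w 9.1
[[], [{'position': [506.1, 176.0, 262.3], 'conf': 0.62}]]
```

View pics/w6z.png

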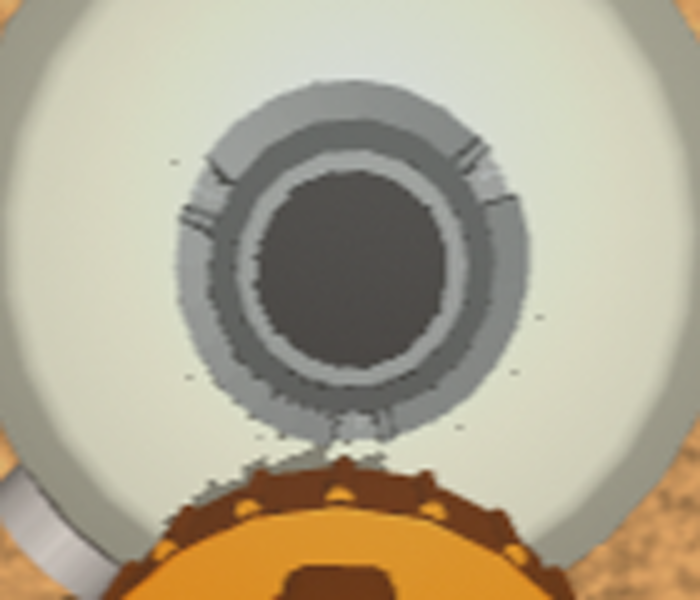

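```bash
python3 -c "
from h import *
s,R,p=st()
w=get_image('wrist')
for g in (wray,wray2):
  m=g(w,(320.4,123.5),169,R,p); print(m, np.linalg.norm(g(w,(250+237/5,123.5),169,R,p)-g(w,(250+467/5,123.5),169,R,p)), np.linalg.norm(g(w,(320.4,70+148/5),169,R,p)-g(w,(320.4,70+386/5),169,R,p)))
# cap wing in hand, from w4-like view
c=w['color'];cv2.imwrite('pics/w6b.png',cv2.resize(c[150:320,250:390],None,fx=3.5,fy=3.5))
"
```

```text
[534.86949424 231.52815818 169.        ] 39.93662618772341 40.11796857875957
[535.46572446 232.75031543 169.        ] 40.8209631661606 42.70232310062148
```

View pics/w6b.png

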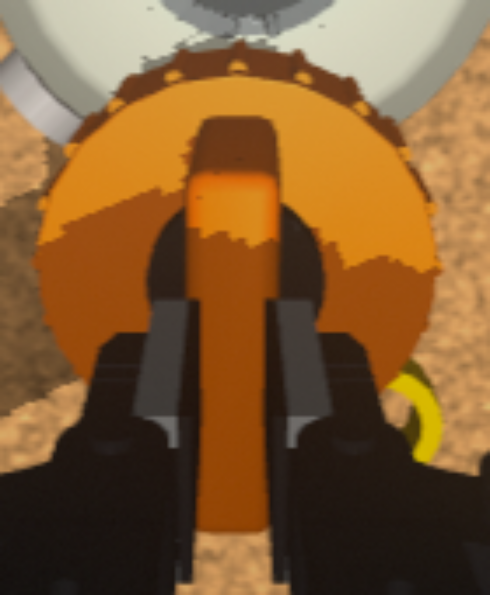

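```bash
python3 -c "
from h import *
s,R,p=st()
w=get_image('wrist')
a,b=[wray(w,(250+x/3.5,150+y/3.5),p[2]+31.3,R,p) for x,y in [(234,173),(234,532)]]
print(np.linalg.norm(a-b),'cap in tool',R.T@((a+b)/2-p)); off=R.T@((a+b)/2-p)
o=R@np.array([off[0],0,off[2]]); shift([534-o[0],232-o[1],240]); print(o)
"
```

```text
58.73522616852683 cap in tool [  0.57993877 -31.30042582  -1.88674766]
tool shift mm [ 2.4 22.3 62.5] units [0.049 0.447 1.251]
[-1.95092098e-01 -1.96420076e+00 -4.24646216e-04]
```

step_arm(moves="0.02 0 0.42 0 0 0 0;0.02 0 0.42 0 0 0 0;0 0 0.4 0 0 0 0;0 0.4 0 0 0 0 0;0 0.4 0 0 0 0 0;0 0 0 0 0 0 0;0 0 0 0 0 0 0")

```text
clock: 11.3
eef_pos: [533.6, 232.8, 222.5]
tool_rot: [-1.571, 0.0, -0.399]
force: [1.1, -0.0, -1.2]
width: 9.1
```

```bash
python3 -c "
from h import *
show()
s,R,p=st()
w=get_image('wrist');cv2.imwrite('pics/w7.png',w['color'])
w=get_image('scene');cv2.imwrite('pics/s7.png',cv2.resize(w['color'][180:300,320:460],None,fx=5,fy=5))
"
```

```text
11.3 pos [533.6 232.8 222.5] rot [-1.571  0.    -0.399] q [-0.849  0.575  0.626  1.697 -0.388  0.997 -0.485] F [ 1.07 -0.01 -1.18] T [ 0.02 -0.02  0.01] w 9.1
```

View pics/s7.png

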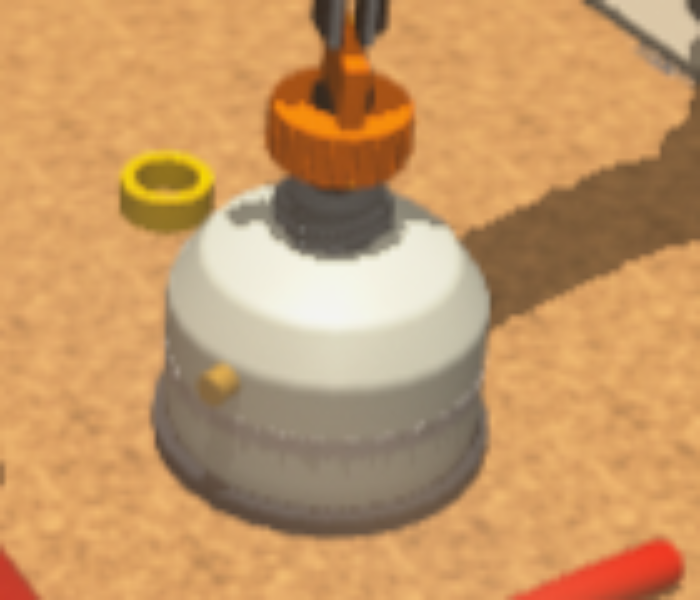

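step_arm(moves="0 0.15 0 0 0 0 0;0 0.15 0 0 0 0 0;0 0.15 0 0 0 0 0;0 0 0 0 0 0 0")

```text
clock: 11.8
eef_pos: [532.4, 232.2, 198.7]
tool_rot: [-1.573, 0.002, -0.399]
force: [-0.4, 0.0, -1.6]
width: 9.5
```

step_arm(moves="0 0.04 0 0 0 0 0;0 0.04 0 0 0 0 0;0 0 0 0 0 0 0")

```text
clock: 12.1
eef_pos: [533.4, 232.4, 196.0]
tool_rot: [-1.571, 0.0, -0.399]
force: [-0.3, -0.2, -2.7]
width: 9.6
```

step_arm(moves="0 0.04 0 0 0 0 0;0 0 0 0 0 0 0")

```text
clock: 12.3
eef_pos: [533.4, 232.5, 194.0]
tool_rot: [-1.571, 0.0, -0.399]
force: [0.3, -0.4, -2.4]
width: 9.5
```

step_arm(moves="0 0.04 0 0 0 0 0;0 0 0 0 0 0 0")

```text
clock: 12.5
eef_pos: [533.3, 232.5, 191.9]
tool_rot: [-1.571, 0.0, -0.399]
force: [-0.8, -0.0, -1.3]
width: 9.3
```

step_arm(moves="0 0.03 0 0 0 0 0;0 0 0 0 0 0 0")

```text
clock: 12.7
eef_pos: [534.2, 232.2, 191.2]
tool_rot: [-1.57, -0.001, -0.4]
force: [0.3, -0.1, 1.7]
width: 9.1
```

step_arm(moves="0 0.01 0 0 0 0 0.45;0 0 0 0 0 0 0.45;0 0 0 0 0 0 0.45;0 0 0 0 0 0 0.45;0 0 0 0 0 0 0.45;0 0 0 0 0 0 0.45")

```text
clock: 13.3
eef_pos: [533.5, 232.5, 190.1]
tool_rot: [-1.571, 0.0, -0.399]
force: [0.6, 0.0, 0.2]
width: 38.4
```

```bash
python3 -c "
from h import *
show()
s,R,p=st()
w=get_image('wrist');cv2.imwrite('pics/w8.png',w['color'])
print([nets.place_of(w,t)[:1] for t in ['cap_wing','cap_center']])
w=get_image('scene');cv2.imwrite('pics/s8.png',cv2.resize(w['color'][180:300,320:460],None,fx=5,fy=5))
print([nets.place_of(w,t)[:1] for t in ['cap_wing','cap_center']])
"
```

```text
13.3 pos [533.5 232.5 190.1] rot [-1.571  0.    -0.399] q [-0.834  0.609  0.603  1.736 -0.418  0.927 -0.459] F [0.59 0.02 0.22] T [-0.04  0.01  0.01] w 38.4
[[{'position': [535.1, 229.1, 209.1], 'conf': 0.59}], [{'position': [535.3, 233.4, 186.8], 'conf': 0.76}]]
[[{'position': [536.1, 231.7, 210.9], 'conf': 0.93}], [{'position': [538.1, 232.3, 185.4], 'conf': 0.61}]]
```

View pics/w8.png

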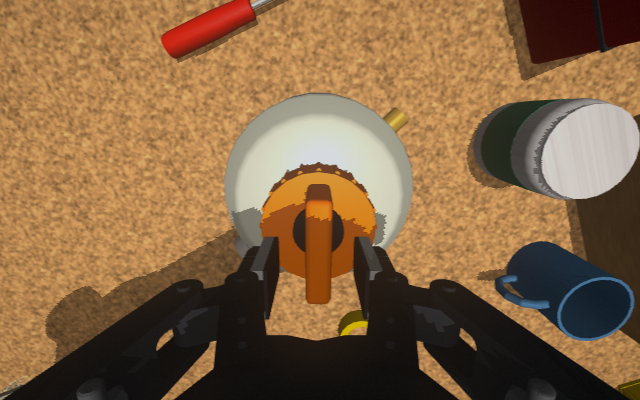

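View pics/s8.png

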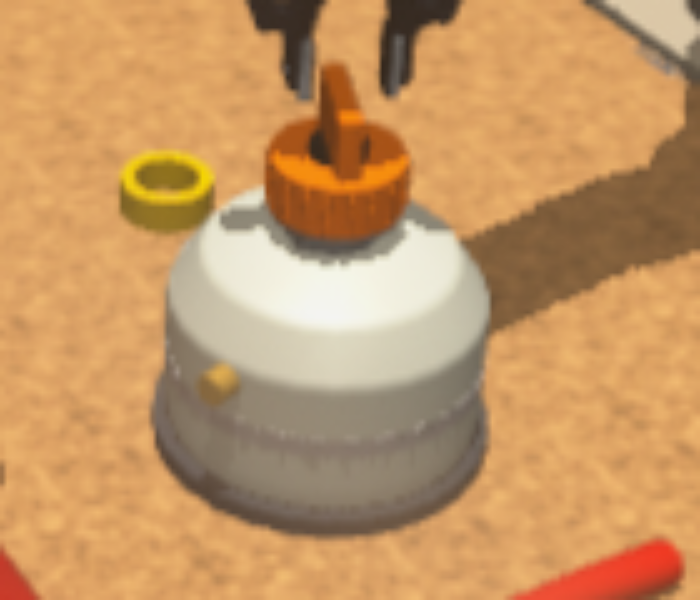

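step_arm(moves="0 0 0 0 0 0 0.23;0 0 0 0 0 0 0.23;0 0 0 0 0 0 0.23;0 0 0 0 0 0 0.23")

```text
clock: 14.0
eef_pos: [533.5, 232.5, 190.1]
tool_rot: [-1.571, 0.0, -0.399]
force: [0.5, -0.6, 0.8]
width: 19.6
```

step_arm(moves="0 0 0 0 -0.4 0 0.23;0 0 0 0 -0.4 0 0.23;0 0 0 0 -0.4 0 0.23;0 0 0 0 -0.4 0 0.23;0 0 0 0 -0.4 0 0.23;0 0 0 0 -0.4 0 0.23;0 0 0 0 -0.4 0 0.23;0 0 0 0 -0.4 0 0.23;0 0 0 0 -0.4 0 0.23;0 0 0 0 -0.4 0 0.23;0 0 0 0 0 0 0.23")

```text
clock: 15.1
eef_pos: [534.0, 232.3, 190.6]
tool_rot: [-1.57, -0.001, 0.08]
force: [-0.3, 0.2, 1.2]
width: 19.7
```

```bash
cat > v.py <<'E'
from h import *
import sys
n=sys.argv[1]
show()
w=get_image('wrist');cv2.imwrite(f'pics/w{n}.png',w['color'][130:340,200:440])
c=cv2.cvtColor(w['color'],cv2.COLOR_BGR2HSV)
m=((c[...,0]>5)&(c[...,0]<20)&(c[...,1]>200)).astype(np.uint8)
# disc width: max row extent of largest comp
_,l,stt,_=cv2.connectedComponentsWithStats(m); i=1+np.argmax(stt[1:,4]); print('cap bbox',stt[i])
s2=get_image('scene');cv2.imwrite(f'pics/s{n}.png',cv2.resize(s2['color'][180:300,320:460],None,fx=4,fy=4))
a=cv2.imread(f'pics/w{n}.png');b=cv2.imread(f'pics/s{n}.png')
a=cv2.resize(a,None,fx=1,fy=1); H=max(a.shape[0],b.shape[0]); f=np.zeros((H,a.shape[1]+b.shape[1],3),np.uint8); f[:a.shape[0],:a.shape[1]]=a; f[:b.shape[0],a.shape[1]:]=b; cv2.imwrite(f'pics/c{n}.png',f)
for q in (w,s2): print([np.round(nets.place_of(q,t)[0]['position'],1) for t in ['cap_wing','cap_center'] if nets.place_of(q,t)])
E
python3 v.py 9
```

```text
15.1 pos [534.  232.3 190.6] rot [-1.57e+00 -1.00e-03  8.00e-02] q [-0.753  0.58   0.466  1.734 -0.319  0.902 -0.073] F [-0.31  0.2   1.15] T [-0.1  -0.09 -0.07] w 19.7
cap bbox [ 294  187   81  115 4407]
[array([538.2, 230.8, 210. ]), array([534.6, 234.7, 191.5])]
[array([533.6, 232.9, 209.5]), array([535.6, 234.1, 187.4])]
```

View pics/c9.png

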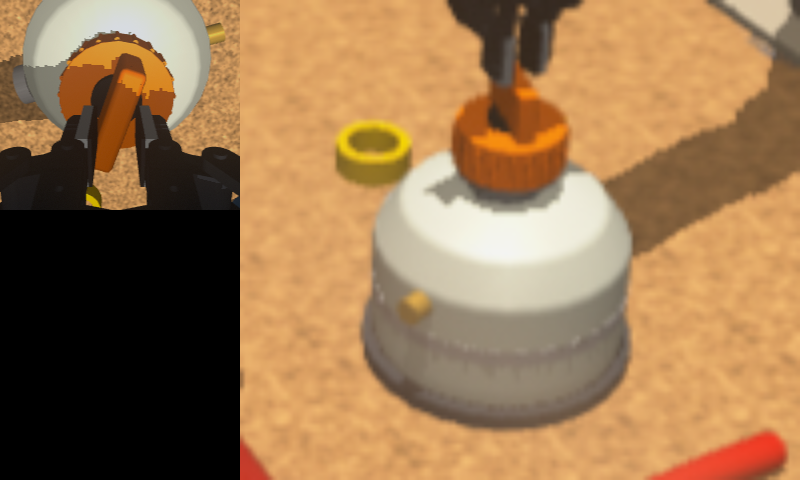

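step_arm(moves="0 0 0 0 -0.4 0 0.18;0 0 0 0 -0.4 0 0.18;0 0 0 0 -0.4 0 0.18;0 0 0 0 -0.4 0 0.18;0 0 0 0 -0.4 0 0.18;0 0 0 0 -0.4 0 0.18;0 0 0 0 -0.4 0 0.18;0 0 0 0 -0.4 0 0.18;0 0 0 0 -0.4 0 0.18;0 0 0 0 -0.4 0 0.18")

```text
clock: 16.6
eef_pos: [534.8, 232.7, 192.2]
tool_rot: [-1.571, -0.004, 0.56]
force: [-0.3, -0.5, 15.5]
width: 15.6
```

```bash
python3 v.py 10
```

```text
16.6 pos [534.8 232.7 192.2] rot [-1.571 -0.004  0.56 ] q [-0.669  0.558  0.329  1.729 -0.223  0.887  0.315] F [-0.27 -0.47 15.54] T [-0.34  0.25 -0.64] w 15.6
cap bbox [ 298  194   76  109 3978]
[array([536.1, 231.6, 214.7]), array([535.4, 233.7, 193.2])]
[array([536.3, 233.5, 212.3]), array([536.7, 232.8, 187.4])]
```

View pics/c10.png

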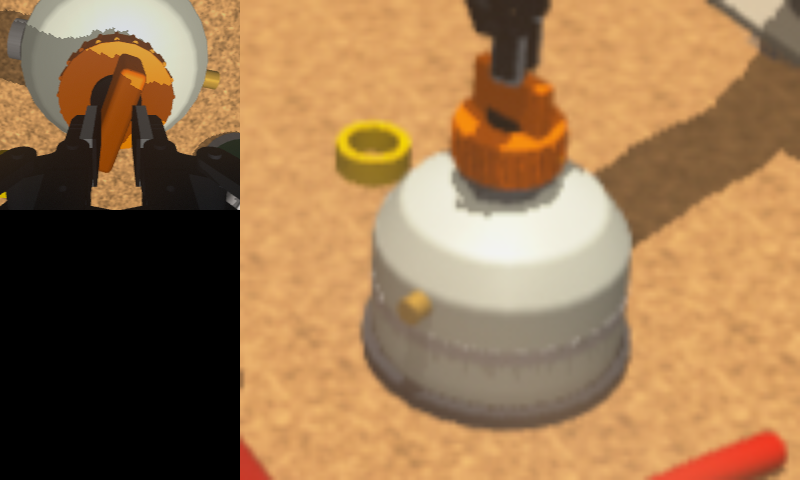

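step_arm(moves="0 -0.1 0 0 0 0 0.18;0 -0.02 0 0 -0.1 0 0.18;0 0 0 0 -0.3 0 0.18;0 0 0 0 -0.3 0 0.18;0 0 0 0 -0.3 0 0.18")

```text
clock: 17.6
eef_pos: [533.3, 232.6, 196.0]
tool_rot: [-1.57, 0.0, 0.684]
force: [0.0, -0.3, 2.9]
width: 15.3
```

step_arm(moves="0 0 0 0 -0.3 0 0.18;0 0 0 0 -0.3 0 0.18;0 0 0 0 -0.3 0 0.18;0 0 0 0 -0.3 0 0.18")

```text
clock: 18.0
eef_pos: [533.7, 232.5, 196.2]
tool_rot: [-1.571, -0.0, 0.828]
force: [1.1, -0.3, 2.9]
width: 15.9
```

```bash
python3 v.py 11
```

```text
18.0 pos [533.7 232.5 196.2] rot [-1.571 -0.     0.828] q [-0.624  0.546  0.255  1.723 -0.169  0.893  0.53 ] F [ 1.14 -0.3   2.88] T [-0.04  0.01 -0.02] w 15.9
cap bbox [ 299  198   74  101 3713]
[array([534.6, 228.5, 212.8]), array([535.1, 235.8, 191.7])]
[array([532. , 232.6, 214.2]), array([535.8, 233.1, 188.1])]
```

View pics/c11.png

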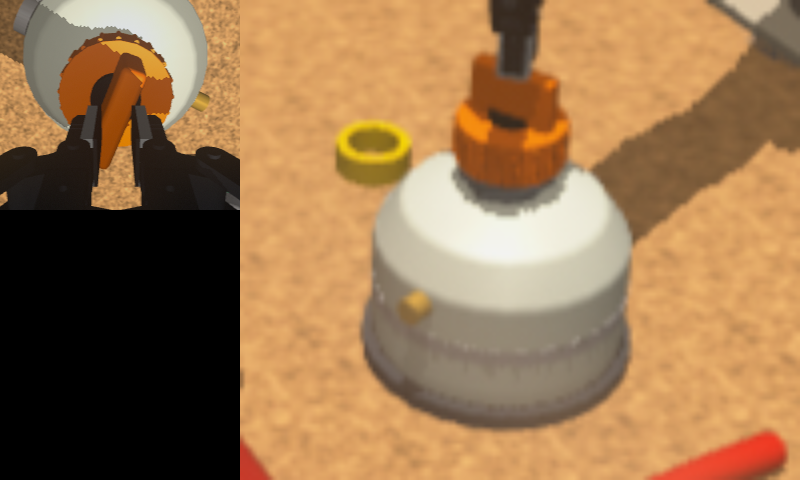

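step_arm(moves="0 0 0 0 -0.3 0 0.18;0 0 0 0 -0.3 0 0.18;0 0 0 0 -0.3 0 0.18;0 0 0 0 -0.3 0 0.18;0 0 0 0 -0.3 0 0.18;0 0 0 0 -0.3 0 0.18")

```text
clock: 19.1
eef_pos: [533.6, 232.4, 196.2]
tool_rot: [-1.571, -0.0, 1.043]
force: [0.8, 0.6, 3.8]
width: 15.2
```

step_arm(moves="0 0 0 0 -0.3 0 0.18;0 0 0 0 -0.3 0 0.18;0 0 0 0 -0.3 0 0.18;0 0 0 0 -0.3 0 0.18;0 0 0 0 -0.3 0 0.18")

```text
clock: 19.6
eef_pos: [533.5, 232.4, 196.1]
tool_rot: [-1.571, -0.0, 1.224]
force: [0.4, 0.5, 4.5]
width: 15.3
```

```bash
python3 v.py 12
```

```text
19.6 pos [533.5 232.4 196.1] rot [-1.571 -0.     1.224] q [-0.552  0.538  0.144  1.721 -0.095  0.889  0.855] F [0.39 0.51 4.53] T [-0.05 -0.12 -0.08] w 15.3
cap bbox [ 296  198   77   81 3206]
[array([533.3, 230.2, 214. ]), array([535.6, 235.1, 192.7])]
[array([535.2, 232.1, 213.2])]
```

View pics/c12.png

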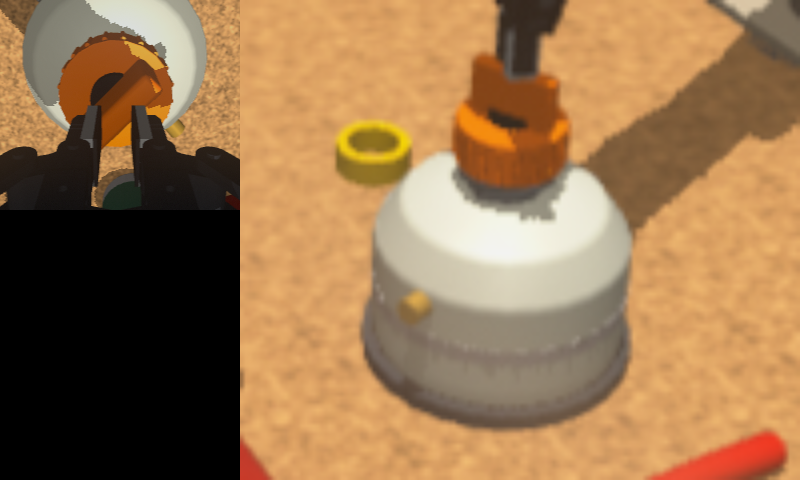

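```bash
python3 -c "
import cv2
a=cv2.imread('pics/w12.png');cv2.imwrite('pics/w12z.png',cv2.resize(a[20:200,40:200],None,fx=3.3,fy=3.3,interpolation=cv2.INTER_CUBIC))"
```

```text
(no output)
```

View pics/w12z.png

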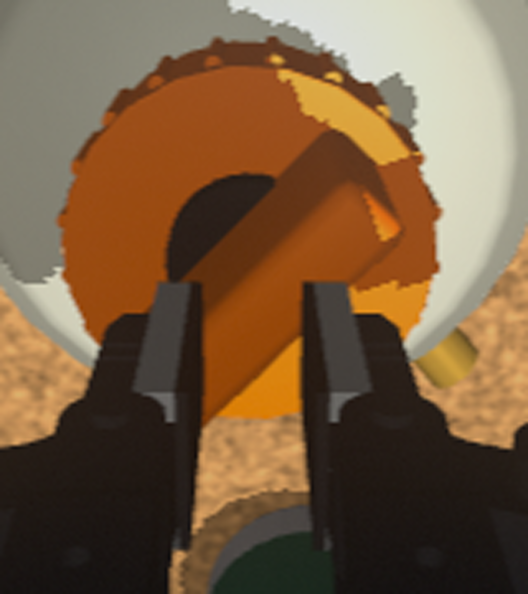

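```bash
python3 -c "
from h import *
w=get_image('wrist');T=np.linalg.inv(np.array(w['T_tool_cam']));f=200/np.tan(np.radians(w['vertical_fov']/2))
for P in [(10,0,11),(10,0,-11),(-10,0,11),(10,-19,11),(10,-38,11),(10,-38,-11),(0,-31,-1),(0,7,0)]:
  c=T[:3,:3]@np.array(P)+T[:3,3]; u=np.array([w['cx']+f*c[0]/c[2],w['cy']+f*c[1]/c[2]]); print(P,u.round(1),'in zoom',((u-[240,150])*3.3).round())
show()
"
```

```text
(10, 0, 11) [333.5 212.3] in zoom [309. 206.]
(10, 0, -11) [333.  245.3] in zoom [307. 315.]
(-10, 0, 11) [300.9 212.3] in zoom [201. 206.]
(10, -19, 11) [335.5 223.3] in zoom [315. 242.]
(10, -38, 11) [338. 237.] in zoom [323. 287.]
(10, -38, -11) [337.1 276.9] in zoom [320. 419.]
(0, -31, -1) [317.5 252.9] in zoom [256. 339.]
(0, 7, 0) [317.2 225.1] in zoom [255. 248.]
20.1 pos [533.5 232.5 196.1] rot [-1.571  0.     1.221] q [-0.553  0.538  0.145  1.721 -0.095  0.889  0.852] F [ 0.5  -0.35  6.04] T [-0.03 -0.08  0.01] w 14.7
```

```bash
python3 -c "
from h import *
w=get_image('scene');R=np.array(w['R']);t=np.array(w['t']);f=200/np.tan(np.radians(w['vertical_fov']/2))
for P in [(533.5,232.5,196),(533.5,232.5,216),(534,232,227),(534,232,221),(534,232,190),(534,232,184),(534,232,169)]:
  c=R@np.array(P)+t; u=np.array([w['cx']+f*c[0]/c[2],w['cy']+f*c[1]/c[2]]); print(P,u.round(1),'crop x6',((u-[360,180])*9).round())
cv2.imwrite('pics/s12z.png',cv2.resize(w['color'][180:240,360:420],None,fx=9,fy=9,interpolation=cv2.INTER_CUBIC))
"
```

```text
(533.5, 232.5, 196) [388.1 206.6] crop x6 [253. 239.]
(533.5, 232.5, 216) [388.5 200.1] crop x6 [257. 181.]
(534, 232, 227) [388.5 196.5] crop x6 [257. 148.]
(534, 232, 221) [388.4 198.4] crop x6 [255. 166.]
(534, 232, 190) [387.7 208.5] crop x6 [249. 256.]
(534, 232, 184) [387.6 210.4] crop x6 [248. 274.]
(534, 232, 169) [387.2 215.1] crop x6 [245. 316.]
```

View pics/s12z.png

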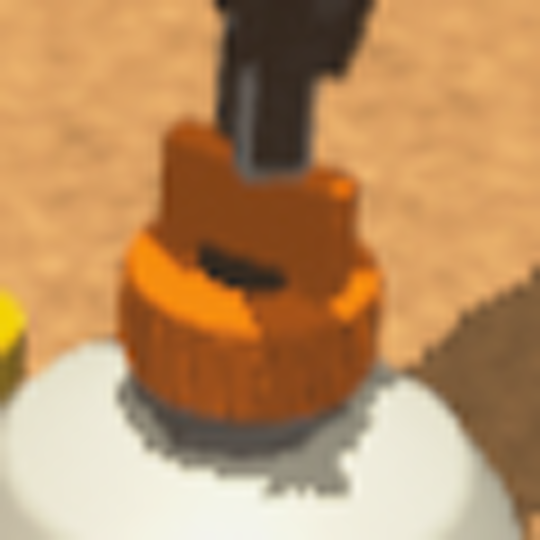

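step_arm(moves="0 -0.5 0 0 0 0 0.4;0 -0.5 0 0 0 0 0.4;0 0 0 0 0 0 0.4;0 0 0 0 0 0 0.4")

```text
clock: 20.55
eef_pos: [532.8, 232.3, 245.5]
tool_rot: [-1.57, 0.001, 1.221]
force: [-0.1, 0.9, -0.6]
width: 34.3
```

```bash
python3 -c "
from h import *
show();s,R,p=st()
w=get_image('wrist');c=w['color']
cv2.imwrite('pics/w13.png',cv2.resize(c[140:300,220:420],None,fx=4,fy=4,interpolation=cv2.INTER_CUBIC))
w=get_image('scene')
cv2.imwrite('pics/s13.png',cv2.resize(w['color'][170:240,350:420],None,fx=8,fy=8,interpolation=cv2.INTER_CUBIC))
"
```

```text
20.55 pos [532.8 232.3 245.5] rot [-1.570e+00  1.000e-03  1.221e+00] q [-0.56   0.486  0.154  1.661 -0.085  1.004  0.843] F [-0.11  0.92 -0.58] T [-0.02  0.02 -0.  ] w 34.3
```

View pics/w13.png

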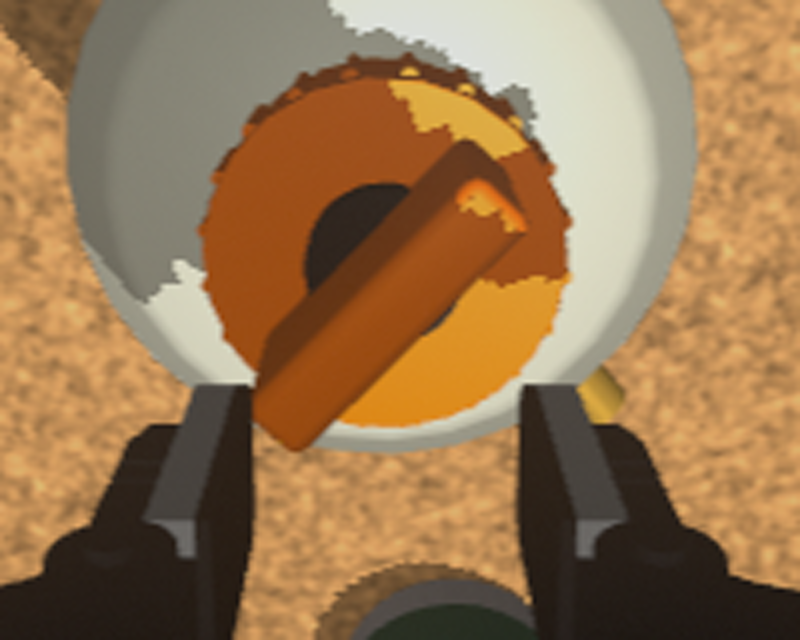

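View pics/s13.png

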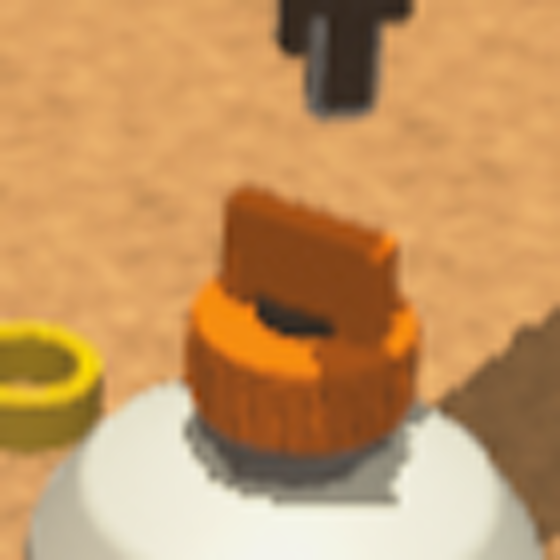

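```bash
python3 -c "
from h import *
s,R,p=st()
w=get_image('scene');Rc=np.array(w['R']);t=np.array(w['t']);f=200/np.tan(np.radians(w['vertical_fov']/2))
print('cam',-Rc.T@t)
def pr(P):
  c=Rc@np.array(P)+t; return np.array([w['cx']+f*c[0]/c[2],w['cy']+f*c[1]/c[2]]).round(1)
for sx in (18,-18,25,-25):
  for y in (0,-10,-20,-30,-40): print(sx,y,(8*(pr(p+R@np.array([sx,y,0]))-[350,170])).round(), (8*(pr(p+R@np.array([sx,y,11]))-[350,170])).round(),(8*(pr(p+R@np.array([sx,y,-11]))-[350,170])).round())
w=get_image('wrist')
for z in (219,227):
  a,b=[wray(w,(220+x/4,140+y/4),z,R,p) for x,y in [(492,205),(274,425)]]
  d=b-a;print(z,np.linalg.norm(d),(a+b)/2,np.degrees(np.arctan2(d[1],d[0])))
"
```

```text
cam [1194.61187984 1166.95825974  922.81725442]
18 0 [329. 193.] [363. 190.] [295. 195.]
18 -10 [331. 166.] [365. 163.] [297. 168.]
18 -20 [333. 138.] [367. 136.] [298. 141.]
18 -30 [334. 111.] [369. 109.] [301. 114.]
18 -40 [337.  83.] [371.  81.] [302.  86.]
-18 0 [303. 136.] [337. 134.] [270. 138.]
-18 -10 [305. 109.] [338. 106.] [272. 111.]
-18 -20 [306.  82.] [340.  80.] [274.  85.]
-18 -30 [309.  55.] [342.  53.] [275.  58.]
-18 -40 [310.  28.] [344.  26.] [277.  30.]
25 0 [334. 204.] [368. 202.] [300. 206.]
25 -10 [336. 177.] [370. 174.] [302. 179.]
25 -20 [338. 150.] [373. 147.] [304. 152.]
25 -30 [340. 122.] [374. 120.] [306. 125.]
25 -40 [342.  94.] [377.  92.] [307.  97.]
-25 0 [298. 125.] [331. 122.] [266. 127.]
-25 -10 [300.  98.] [334.  96.] [267. 101.]
-25 -20 [302.  72.] [335.  70.] [269.  74.]
-25 -30 [303.  45.] [337.  42.] [270.  47.]
-25 -40 [306.  18.] [339.  15.] [272.  20.]
219 56.52283549774488 [534.45957166 229.70576267 219.        ] -63.11589311977672
227 54.262362086118344 [531.76725284 230.72544647 227.        ] -63.11589311977675
```

```bash
cat > fit.py <<'E'
from h import *
from scipy.optimize import least_squares
def pw(w,R,p,P):
    T=np.linalg.inv(np.array(w['T_tool_cam']));f=200/np.tan(np.radians(w['vertical_fov']/2))
    c=T[:3,:3]@(R.T@(P-p))+T[:3,3]; return np.array([w['cx']+f*c[0]/c[2],w['cy']+f*c[1]/c[2]])
def ps(w,P):
    f=200/np.tan(np.radians(w['vertical_fov']/2)); c=np.array(w['R'])@P+np.array(w['t']); return np.array([w['cx']+f*c[0]/c[2],w['cy']+f*c[1]/c[2]])
def overlay(im,proj,c,yaw,tilt=(0,0),off=(0,0),k=4):
    M=Rn.from_euler('xyz',[tilt[0],tilt[1],yaw]).as_matrix()
    Rm=Rn.from_euler('z',yaw).as_matrix(); M=Rn.from_rotvec([tilt[0],tilt[1],0]).as_matrix()@Rm
    def line(pts,col):
        q=np.array([(proj(c+M@np.array(P))-off)*k for P in pts]); cv2.polylines(im,[np.round(q).astype(np.int32)],False,col,1)
    for z in (34.5,-3.5):
        line([(30,7,z),(-30,7,z),(-30,-7,z),(30,-7,z),(30,7,z)],(255,0,0) if z>0 else (0,255,0))
    a=np.linspace(0,2*np.pi,60)
    for z in (-3.5,-34.5): line([(37*np.cos(t),37*np.sin(t),z) for t in a],(255,255,0))
    return im
E
cat > ov.py <<'E'
from fit import *
import sys
n=sys.argv[1]; x,y,z,yaw=map(float,sys.argv[2:6]); tl=tuple(map(float,sys.argv[6:8])) if len(sys.argv)>6 else (0,0)
c=np.array([x,y,z])
s,R,p=st(); w=get_image('wrist'); sc=get_image('scene')
np.savez(f'pics/d{n}.npz',w=w['color'],s=sc['color'])
a=cv2.resize(w['color'][150:290,220:420],None,fx=4,fy=4,interpolation=cv2.INTER_CUBIC)
overlay(a,lambda P:pw(w,R,p,P),c,np.radians(yaw),tl,(220-.0,150),4)
b=cv2.resize(sc['color'][170:240,350:420],None,fx=8,fy=8,interpolation=cv2.INTER_CUBIC)
overlay(b,lambda P:ps(sc,P),c,np.radians(yaw),tl,(350,170),8)
b=cv2.resize(b,(560,560))
a=cv2.resize(a,None,fx=.7,fy=.7); b=cv2.resize(b,(392,392)); a=a[:392,:]
a=cv2.copyMakeBorder(a,0,392-a.shape[0],0,0,cv2.BORDER_CONSTANT)
cv2.imwrite(f'pics/o{n}.png',cv2.resize(np.hstack([a[:,100:500],b]),None,fx=1,fy=1))
show()
E
python3 ov.py 13 534 232 192 -63
```

```text
20.85 pos [532.9 232.2 245.1] rot [-1.569e+00  1.000e-03  1.221e+00] q [-0.56   0.486  0.154  1.66  -0.085  1.004  0.843] F [0.44 0.54 0.78] T [-0.03  0.04 -0.06] w 34.3
```

View pics/o13.png

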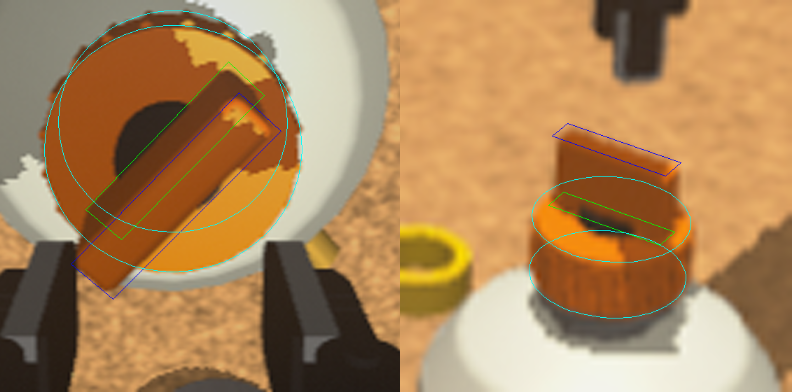

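```bash
cat > lsq.py <<'E'
from fit import *
def solve(wo,so,disc_w,disc_s,w,R,p,sc,x0,tilt=True):
    def model(v):
        c=v[:3]; M=Rn.from_rotvec([v[4],v[5],0]).as_matrix()@Rn.from_euler('z',v[3]).as_matrix(); return c,M
    def res(v):
        if not tilt: v=np.append(v,[0,0])
        c,M=model(v); r=[]
        for P,u in wo: r+=list(pw(w,R,p,c+M@np.array(P))-u)
        for P,u in so: r+=list(ps(sc,c+M@np.array(P))-u)
        a=np.linspace(0,2*np.pi,721)
        for lst,pj in ((disc_w,lambda P:pw(w,R,p,P)),(disc_s,lambda P:ps(sc,P))):
            for (zz,ax,sg),val in lst:   # extreme of circle in image axis
                q=[pj(c+M@np.array([37*np.cos(t),37*np.sin(t),zz]))[ax] for t in a[::6]]
                r.append((max(q) if sg>0 else min(q))-val)
        return np.array(r)
    s=least_squares(res,x0 if tilt else x0[:4],x_scale=[1,1,1,.02,.02,.02][:6 if tilt else 4],loss='soft_l1')
    return s.x,res(s.x)
E
python3 - <<'E'
from lsq import *
s,R,p=st(); w=get_image('wrist'); sc=get_image('scene')
g=lambda x,y:np.array([220+x/4,140+y/4])
wo=[((-30,7,34.5),g(463,182)),((-30,-7,34.5),g(527,230)),((30,-7,34.5),g(298,452)),((30,7,34.5),g(252,400))]
dw=[((-3.5,0,-1),220+203/4),((-3.5,0,1),220+570/4),((-3.5,1,1),140+428/4),((-3.5,1,-1),140+79/4)]
h=lambda x,y:(350+x/8,170+y/8)
ds=[((-3.5,0,-1),350+190/8),((-3.5,0,1),350+418/8),((-34.5,1,1),170+460/8)]
for yaw in (-63,117):
  for tl in (True,False):
    for nm,so in (('w',[]),):
      for d in (ds,[]):
        v,r=solve(wo,so,dw,d,w,R,p,sc,np.array([534,232,186,np.radians(yaw),0,0]),tl)
        print(yaw,tl,len(d),np.round(v,3),np.round(r,1))
E
```

```text
-63 True 3 [ 5.35092e+02  2.32782e+02  1.93075e+02 -1.06300e+00 -1.49000e-01
  1.35000e-01] [ 28.8  12.9  -1.5 -11.2  -1.9  -1.4  24.7  21.6   0.4  -0.7  -0.8   0.2
  -0.4  -0.5  -0.4]
-63 True 0 [ 5.35130e+02  2.32707e+02  1.93286e+02 -1.06600e+00 -1.49000e-01
  1.34000e-01] [ 28.8  13.1  -1.5 -11.   -2.1  -1.3  24.5  21.8   0.3  -0.7  -0.6   0.3]
-63 False 3 [535.095 231.149 189.655  -1.425] [ 24.3  24.5  -0.8  -4.9 -20.3 -21.    1.3   8.1   0.4  -0.5  -0.4  -0.
  -0.8  -1.   -0.1]
-63 False 0 [535.582 230.982 187.611  -0.782] [  8.9   1.5 -25.8 -19.   -4.   -0.5  25.2  19.8   0.8  -0.8  -0.8   0.2]
117 True 3 [532.462 231.902 188.512   3.674   0.741   2.39 ] [ -0.9   3.5  -6.1   1.3   4.3  -9.2   5.1  -7.1  -1.    0.6   0.3  -0.1
   4.   -2.2 -18.7]
117 True 0 [5.22880e+02 2.31239e+02 2.11341e+02 3.89200e+00 3.90000e-01 2.33200e+00] [ -0.1   5.1  -3.9   2.5   2.1  -2.2   1.9  -0.4 -11.    0.3   0.5  -4.4]
117 False 3 [535.095 231.149 189.655   4.858] [ 24.3  24.5  -0.8  -4.9 -20.3 -21.    1.3   8.1   0.4  -0.5  -0.4  -0.
  -0.8  -1.   -0.1]
117 False 0 [535.597 230.918 188.331   4.847] [ 24.   25.1  -0.8  -4.3 -20.2 -21.4   1.1   7.7   0.6  -0.8  -0.4   0.4]
```

```bash
python3 - <<'E'
from lsq import *
s,R,p=st(); w=get_image('wrist'); sc=get_image('scene')
g=lambda x,y:np.array([220+x/4,140+y/4])
wo=[((-30,-7,34.5),g(463,182)),((-30,7,34.5),g(527,230)),((30,7,34.5),g(298,452)),((30,-7,34.5),g(252,400))]
dw=[((-3.5,0,-1),220+203/4),((-3.5,0,1),220+570/4),((-3.5,1,1),140+428/4),((-3.5,1,-1),140+79/4)]
ds=[((-3.5,0,-1),350+190/8),((-3.5,0,1),350+418/8),((-34.5,1,1),170+460/8)]
for tl in (True,False):
  for d in (ds,[]):
        v,r=solve(wo,[],dw,d,w,R,p,sc,np.array([534,232,186,np.radians(-63),0,0]),tl)
        print(tl,len(d),np.round(v,3),np.round(r,1))
E
```

```text
True 3 [ 5.35948e+02  2.31509e+02  1.86329e+02 -1.09500e+00  5.50000e-02
 -7.00000e-03] [ 1.2 -1.8 -0.1 -0.1 -0.5  1.2 -3.4  2.   2.1 -0.2 -2.1 -0.2 -1.  -1.2
  0.9]
True 0 [ 5.37262e+02  2.31300e+02  1.82999e+02 -1.10000e+00  5.20000e-02
 -1.80000e-02] [ 1.3 -1.6 -0.2 -0.  -0.1  0.4 -2.7  1.2  3.1 -0.6 -2.   0.8]
False 3 [535.98  230.23  185.4    -1.108] [ 2.5 -2.1  0.9 -0.6 -0.2  1.2 -3.   2.1  0.3 -2.4 -1.8  0.2 -1.3 -1.6
  1.2]
False 0 [537.2   229.728 181.479  -1.111] [ 2.1 -1.5  0.1 -0.2  0.1  0.3 -2.4  1.4  0.9 -3.1 -2.3  1.1]
```

```bash
python3 - <<'E'
from h import *
sc=get_image('scene')['color'][180:300,320:460]
ims=[cv2.resize(cv2.imread(f'pics/s{n}.png'),(140,120),interpolation=cv2.INTER_AREA) for n in (8,9,10,11,12)]+[sc]
out=[cv2.resize(i[8:56,45:90],None,fx=5.8,fy=6,interpolation=cv2.INTER_CUBIC) for i in ims]
for o in out:
    for r in range(0,o.shape[0],48): cv2.line(o,(0,r),(o.shape[1],r),(255,255,255),1)
cv2.imwrite('pics/cmp.png',np.vstack([np.hstack(out[:3]),np.hstack(out[3:])]))
E
```

```text
(no output)
```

View pics/cmp.png

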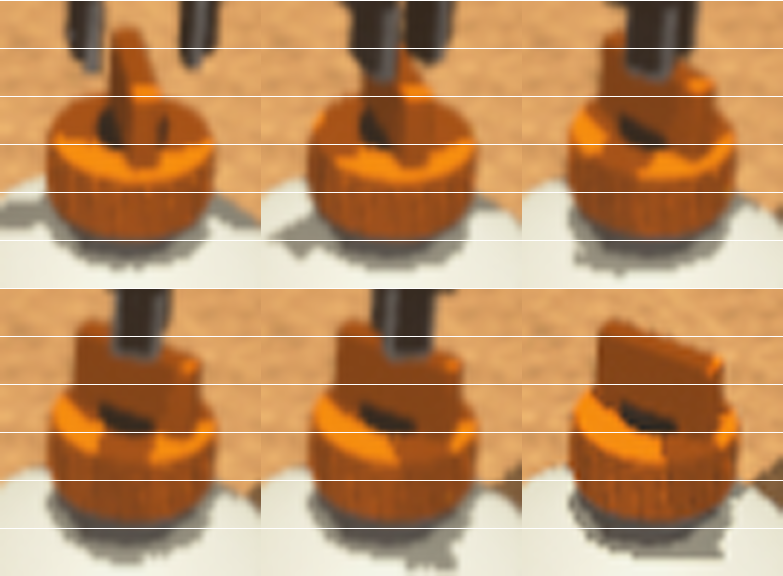

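step_arm(moves="0 0 0 0 0.9 0 0.4;0 0 0 0 0.9 0 0.4;0 0 0 0 0.9 0 0.4;0 0 0 0 0.9 0 0.4;0 0 0 0 0.9 0 0.4;0 0 0 0 0.9 0 0.4;0 0 0 0 0.85 0 0.4;0 0.5 0 0 0 0 0.4;0 0 0 0 0 0 0.4;0 0 0 0 0 0 0.4")

```text
clock: 22.1
eef_pos: [533.2, 232.4, 221.1]
tool_rot: [-1.571, 0.001, 0.471]
force: [-0.9, -0.1, -0.2]
width: 34.3
```

```bash
python3 ov.py 14 534 231.5 187 -63
```

```text
22.2 pos [534.1 232.6 221.9] rot [-1.571e+00 -1.000e-03  4.710e-01] q [-0.682  0.526  0.346  1.694 -0.21   0.957  0.214] F [0.77 0.2  0.71] T [ 0.02 -0.01  0.05] w 34.3
```

View pics/o14.png

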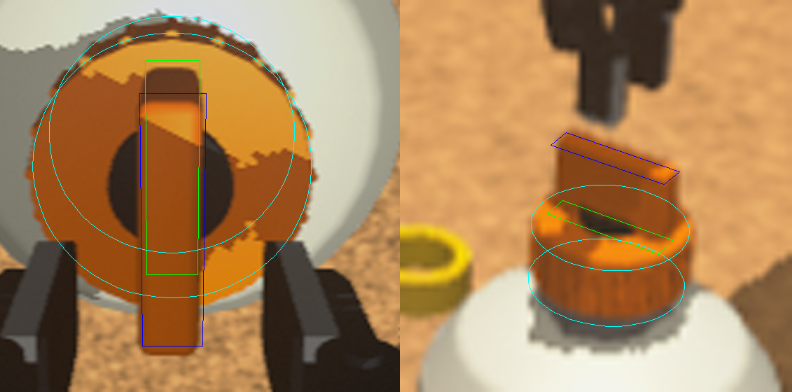

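step_arm(moves="0 0.3 0 0 0 0 0.4;0 0.3 0 0 0 0 0.4;0 0.1 0 0 0 0 0.4;0 0 0 0 0 0 0.4")

```text
clock: 22.6
eef_pos: [533.4, 232.4, 186.1]
tool_rot: [-1.571, 0.0, 0.471]
force: [0.2, -0.3, 0.6]
width: 34.4
```

```bash
python3 ov.py 15 534 231.5 187 -63
```

```text
22.7 pos [534.1 232.6 187. ] rot [-1.571e+00 -1.000e-03  4.700e-01] q [-0.671  0.565  0.332  1.735 -0.229  0.878  0.23 ] F [-0.1   0.13 -0.83] T [-0.07 -0.03 -0.03] w 34.4
```

View pics/o15.png

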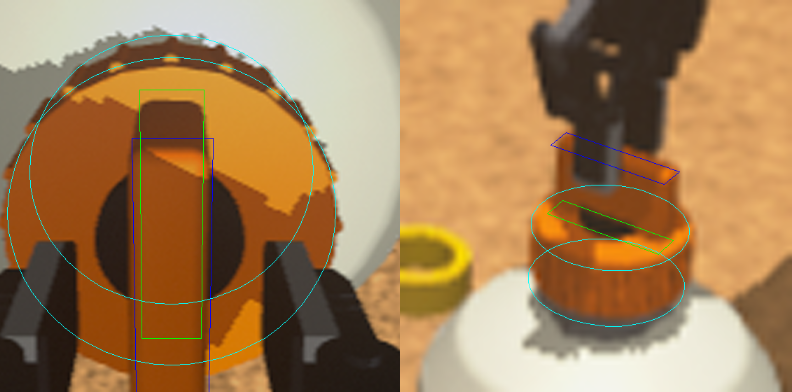

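step_arm(moves="0 0.1 0 0 0 0 0.4;0 0.1 0 0 0 0 0.4;0 0 0 0 0 0 0.18;0 0 0 0 0 0 0.18;0 0 0 0 0 0 0.18;0 0 0 0 0 0 0.18")

```text
clock: 23.3
eef_pos: [533.6, 232.5, 176.2]
tool_rot: [-1.571, -0.0, 0.471]
force: [-0.2, -0.5, -0.3]
width: 15.4
```

```bash
python3 ov.py 16 534 231.5 187 -63
```

```text
23.4 pos [533.6 232.5 176.2] rot [-1.571 -0.     0.471] q [-0.668  0.578  0.327  1.747 -0.235  0.855  0.235] F [1.22 0.   0.16] T [-0.03 -0.01 -0.01] w 15.5
```

View pics/o16.png

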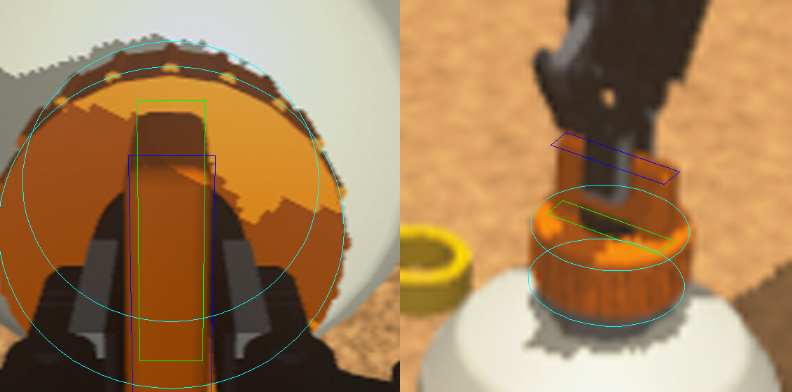

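step_arm(moves="0 0 0 0 -0.4 0 0.18;0 0 0 0 -0.4 0 0.18;0 0 0 0 -0.4 0 0.18;0 0 0 0 -0.4 0 0.18;0 0 0 0 -0.4 0 0.18;0 0 0 0 -0.4 0 0.18;0 0 0 0 -0.4 0 0.18;0 0 0 0 -0.4 0 0.18")

```text
clock: 24.2
eef_pos: [533.0, 232.3, 176.1]
tool_rot: [-1.57, 0.001, 0.855]
force: [-1.1, -0.6, 0.5]
width: 15.2
```

step_arm(moves="0 0 0 0 -0.4 0 0.18;0 0 0 0 -0.4 0 0.18;0 0 0 0 -0.4 0 0.18;0 0 0 0 -0.4 0 0.18")

```text
clock: 24.6
eef_pos: [532.9, 232.4, 176.3]
tool_rot: [-1.569, -0.001, 1.04]
force: [-1.3, 1.2, 1.7]
width: 15.7
```

```bash
python3 ov.py 17 534 231.5 190 -43
```

```text
24.7 pos [532.9 232.3 176.2] rot [-1.568e+00 -1.000e-03  1.040e+00] q [-0.563  0.562  0.163  1.744 -0.119  0.846  0.694] F [-1.64  0.35  1.57] T [ 0.13  0.49 -2.25] w 16.1
```

View pics/o17.png

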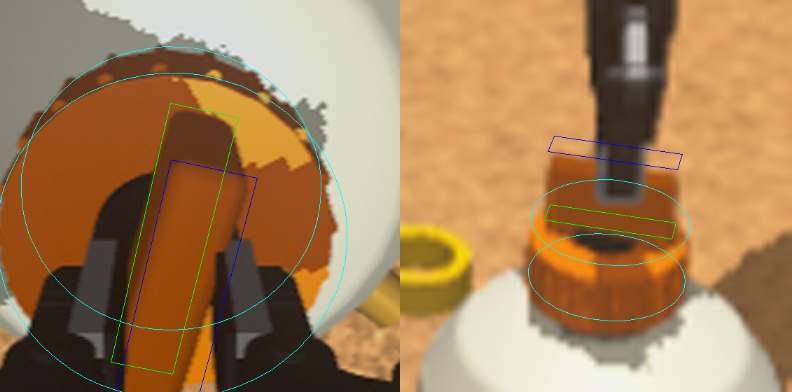

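step_arm(moves="0 0 0 0 0.4 0 0.18;0 0.05 0 0 0.4 0 0.18;0 0.07 0 0 0.4 0 0.18;0 0 0 0 0.4 0 0.18;0 0 0 0 0.4 0 0.18;0 0 0 0 0 0 0.18")

```text
clock: 25.3
eef_pos: [533.7, 232.1, 170.8]
tool_rot: [-1.572, -0.0, 0.808]
force: [-1.2, -0.3, 2.9]
width: 15.1
```

```bash
python3 ov.py 18 534 231.5 181.5 -47
```

```text
25.4 pos [533.7 232.2 170.4] rot [-1.572  0.     0.808] q [-0.606  0.575  0.229  1.751 -0.166  0.835  0.508] F [-0.88 -1.25  3.98] T [-0.34  0.21 -0.08] w 15.4
```

View pics/o18.png

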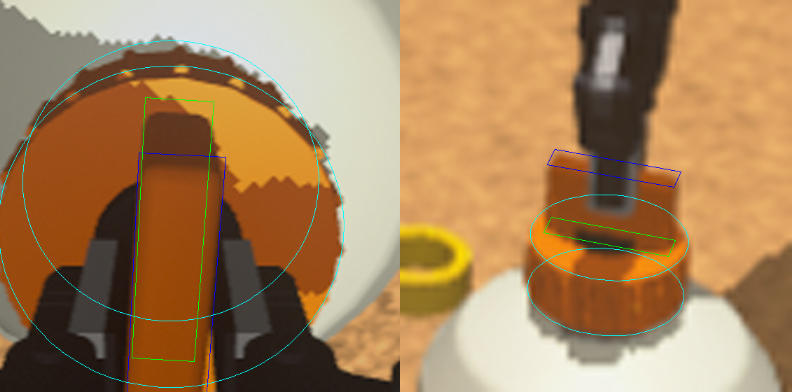

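step_arm(moves="0 0 0 0 0.5 0 0.18;0 0 0 0 0.5 0 0.18;0 0 0 0 0.5 0 0.18;0 0 0 0 0.5 0 0.18;0 0 0 0 0.5 0 0.18;0 0 0 0 0.5 0 0.18;0 0 0 0 0.5 0 0.18;0 0 0 0 0.5 0 0.18")

```text
clock: 26.2
eef_pos: [533.3, 232.7, 169.3]
tool_rot: [-1.571, 0.001, 0.326]
force: [-0.8, 0.4, -1.1]
width: 15.2
```

```bash
python3 ov.py 19 534 231.5 180 -58
```

```text
26.3 pos [533.3 232.7 169.4] rot [-1.571e+00  1.000e-03  3.280e-01] q [-0.693  0.592  0.367  1.754 -0.27   0.846  0.125] F [ 0.06  0.36 -0.73] T [-0.04  0.04  0.01] w 15.7
```

View pics/o19.png

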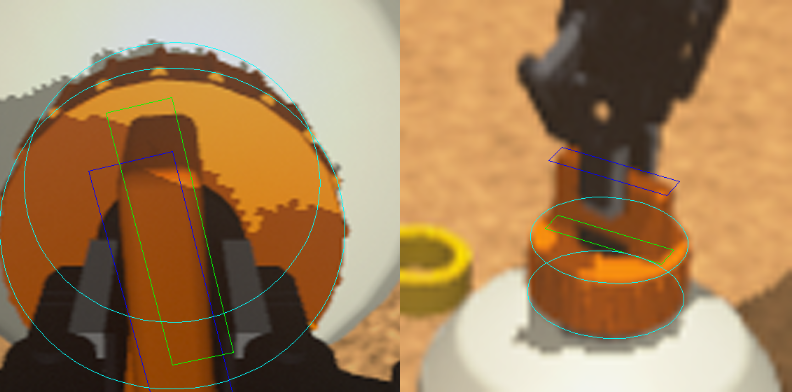

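step_arm(moves="0 0 0 0 0.5 0 0.18;0 0 0 0 0.5 0 0.18;0 0 0 0 0.5 0 0.18;0 0 0 0 0.5 0 0.18;0 0 0 0 0.5 0 0.18;0 0 0 0 0.5 0 0.18;0 0 0 0 0.5 0 0.18;0 0 0 0 0.5 0 0.18")

```text
clock: 27.1
eef_pos: [533.4, 232.5, 169.6]
tool_rot: [-1.571, 0.0, -0.153]
force: [0.6, -0.5, -1.7]
width: 15.2
```

step_arm(moves="0 0 0 0 0.5 0 0.18;0 0 0 0 0.5 0 0.18;0 0 0 0 0.5 0 0.18;0 0 0 0 0.5 0 0.18;0 0 0 0 0.5 0 0.18")

```text
clock: 27.6
eef_pos: [533.5, 232.6, 169.6]
tool_rot: [-1.571, -0.0, -0.453]
force: [0.7, -0.2, -0.7]
width: 15.2
```

```bash
python3 ov.py 20 534 231.5 178 -108
```

```text
27.7 pos [533.5 232.6 169.6] rot [-1.571 -0.    -0.451] q [-0.825  0.634  0.59   1.758 -0.439  0.886 -0.493] F [-0.07 -0.25 -0.25] T [-0.06 -0.05  0.03] w 15.4
```

View pics/o20.png

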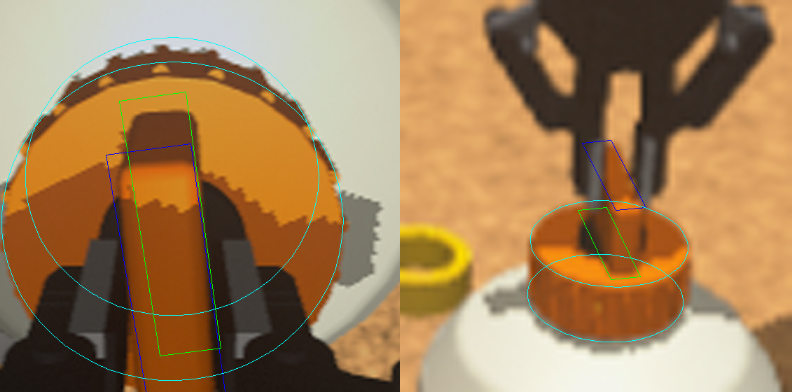

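step_arm(moves="0 0 0 0 0.5 0 0.18;0 0 0 0 0.5 0 0.18;0 0 0 0 0 0 0.18")

```text
clock: 28.0
eef_pos: [533.6, 232.6, 169.8]
tool_rot: [-1.571, -0.0, -0.571]
force: [0.2, -0.9, -0.5]
width: 15.5
```

```bash
python3 -c "
from h import *
show()"
```

```text
28.0 pos [533.6 232.6 169.8] rot [-1.571 -0.    -0.571] q [-0.844  0.642  0.624  1.758 -0.465  0.894 -0.587] F [ 0.23 -0.93 -0.5 ] T [-0.03 -0.07  0.02] w 15.5
```

step_arm(moves="0 0 0 0 0.4 0 0.18;0 0 0 0 0.4 0 0.18;0 0 0 0 0 0 0.18")

```text
clock: 28.3
eef_pos: [533.6, 232.5, 169.9]
tool_rot: [-1.571, -0.0, -0.667]
force: [-0.0, 0.6, -0.2]
width: 15.5
```

```bash
python3 ov.py 21 534 231.5 177.5 -125
```

```text
28.4 pos [533.6 232.5 170. ] rot [-1.571 -0.    -0.666] q [-0.859  0.648  0.651  1.758 -0.486  0.901 -0.663] F [ 0.27 -0.25 -0.22] T [-0.04 -0.06 -0.01] w 15.0
```

View pics/o21.png

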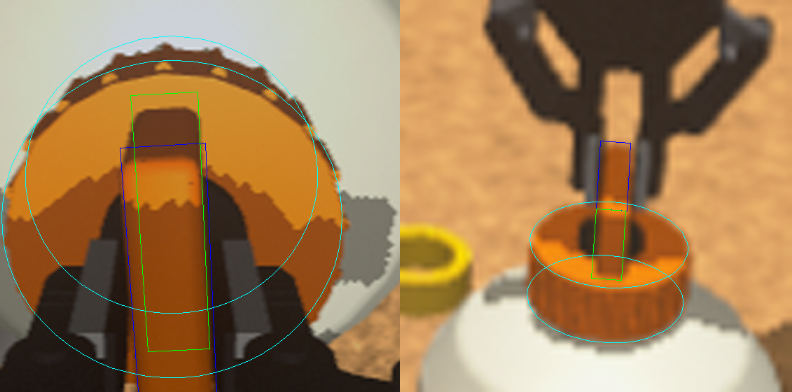

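step_arm(moves="0 0 0 0 0.4 0 0.18;0 0 0 0 0.4 0 0.18;0 0 0 0 0 0 0.18")

```text
clock: 28.7
eef_pos: [533.5, 232.3, 170.1]
tool_rot: [-1.571, -0.0, -0.764]
force: [0.7, -0.8, -1.0]
width: 15.2
```

```bash
python3 -c "
from h import *
show()"
```

```text
28.7 pos [533.5 232.3 170.1] rot [-1.571 -0.    -0.764] q [-0.874  0.656  0.679  1.759 -0.507  0.909 -0.74 ] F [ 0.74 -0.76 -0.99] T [-0.05 -0.09  0.  ] w 15.2
```

step_arm(moves="0 0 0 0 0.4 0 0.18;0 0 0 0 0.4 0 0.18;0 0 0 0 0 0 0.18")

```text
clock: 29.0
eef_pos: [533.7, 232.1, 170.1]
tool_rot: [-1.571, -0.001, -0.86]
force: [0.8, -1.6, -0.1]
width: 15.5
```

```bash
python3 ov.py 22 534 231.5 177.5 -139
```

```text
29.1 pos [533.7 232.2 170.1] rot [-1.571 -0.    -0.859] q [-0.889  0.664  0.706  1.759 -0.527  0.917 -0.816] F [ 1.04 -0.09 -0.34] T [-0.24 -0.25  0.05] w 15.1
```

View pics/o22.png

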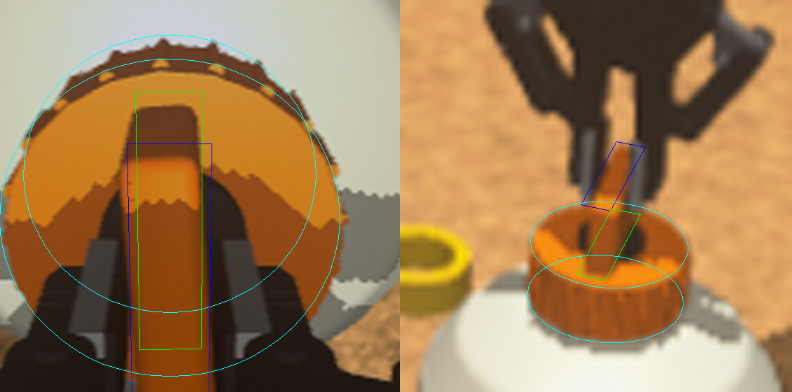

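step_arm(moves="0 0 0 0 0.4 0 0.18;0 0 0 0 0.4 0 0.18;0 0 0 0 0 0 0.18")

```text
clock: 29.4
eef_pos: [534.1, 232.0, 170.1]
tool_rot: [-1.57, -0.001, -0.956]
force: [2.1, -2.4, -1.6]
width: 15.4
```

```bash
python3 ov.py 23 534 231.5 177.5 -144
```

```text
29.5 pos [534.  232.  170.1] rot [-1.57e+00 -1.00e-03 -9.56e-01] q [-0.903  0.672  0.734  1.76  -0.548  0.925 -0.892] F [ 2.03 -2.52 -2.88] T [-0.45 -0.63  0.04] w 15.3
```

View pics/o23.png

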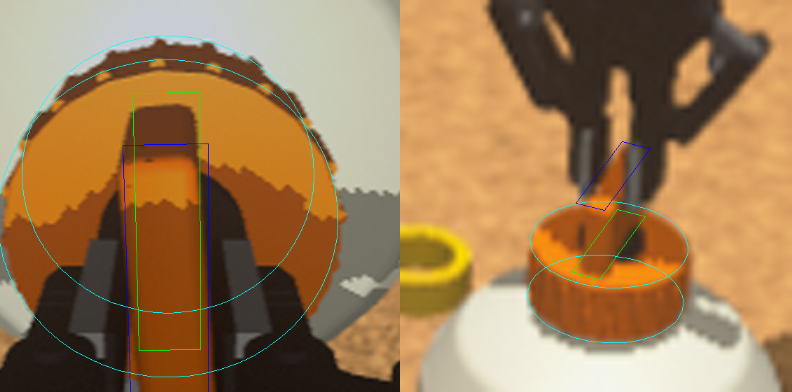

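step_arm(moves="0 0 0 0 0.4 0 0.18;0 0 0 0 0.4 0 0.18;0 0 0 0 0 0 0.18")

```text
clock: 29.8
eef_pos: [534.3, 232.1, 170.1]
tool_rot: [-1.57, -0.002, -1.052]
force: [4.1, -2.1, -4.0]
width: 15.6
```

```bash
python3 ov.py 24 534 231.5 177.5 -147
```

```text
29.9 pos [534.3 232.1 170.1] rot [-1.570e+00 -1.000e-03 -1.052e+00] q [-0.917  0.681  0.76   1.76  -0.569  0.933 -0.969] F [ 4.08 -2.68 -5.47] T [-0.43 -1.05  0.22] w 15.2
```

View pics/o24.png

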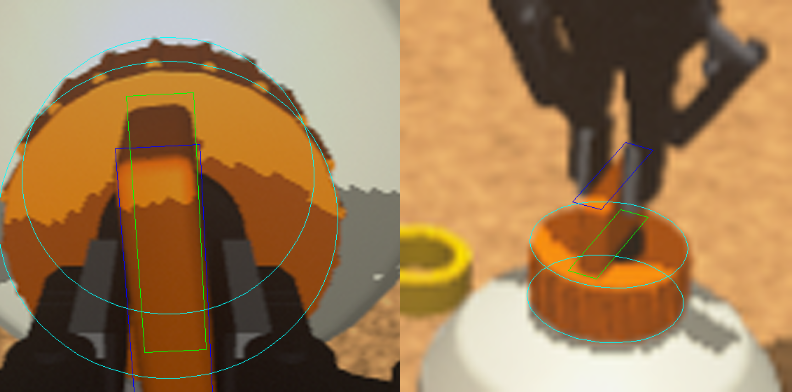

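step_arm(moves="0 0 0 0 -0.3 0 0.3;0 0 0 0 0 0 0.45;0 0 0 0 0 0 0.6;0 0 0 0 0 0 0.6;0 -0.4 0 0 0 0 0.6;0 -0.8 0 0 0 0 0.6;0 -0.8 0 0 0 0 0.6;0 0 0 0 0 0 0.6;0 0 0 0 0 0 0.6")

```text
clock: 30.8
eef_pos: [533.6, 232.8, 270.9]
tool_rot: [-1.569, 0.001, -1.017]
force: [-1.3, 0.1, 0.4]
width: 51.3
```

```bash
python3 ov.py 25 534 231.5 177.5 -148; python3 -c "
from h import *
w=get_image('wrist')['color']; s=get_image('scene')['color']
cv2.imwrite('pics/s25.png',np.hstack([cv2.resize(w[120:280,230:400],(425,400)),cv2.resize(s[185:240,355:420],(375,400),interpolation=cv2.INTER_CUBIC)]))"
```

```text
30.9 pos [532.4 232.7 269.1] rot [-1.573e+00  1.000e-03 -1.017e+00] q [-0.962  0.577  0.831  1.638 -0.461  1.136 -1.029] F [ 0.54 -0.02 -1.26] T [-0.02  0.01  0.02] w 51.3
```

View pics/o25.png

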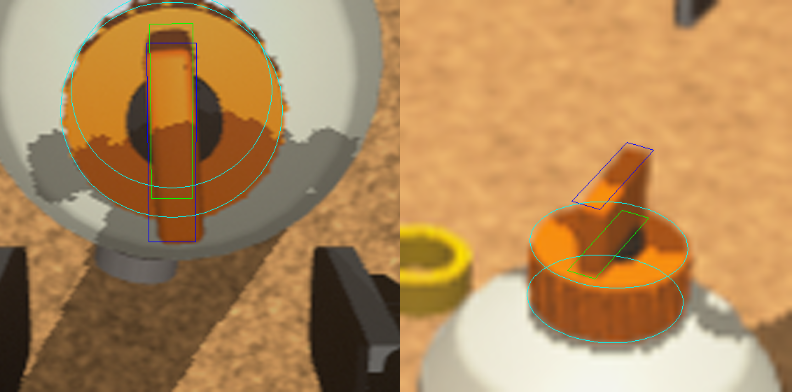

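View pics/s25.png

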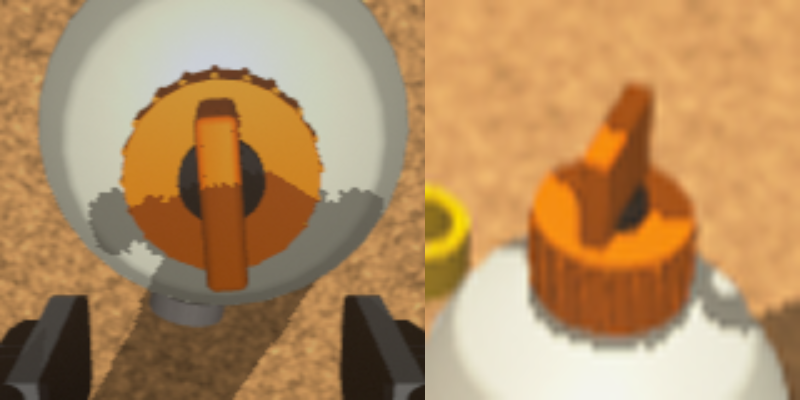

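```bash
python3 - <<'E'
from h import *
import glob
now=get_image('scene')['color']
def edge(s):
    c=s[205:240,383:393].astype(float); r=(c[...,2]-c[...,0]).mean(1)  # red-blue
    k=np.where((r[:-1]>60)&(r[1:]<=60))[0]; i=k[-1]; return 205+i+(r[i]-60)/(r[i]-r[i+1])
for n in (13,14,16,17,18,19,20,21,22,23,24): print(n,round(edge(np.load(f'pics/d{n}.npz')['s']),2))
print('now',edge(now)); show()
print([nets.place_of(get_image('scene'),t)[:1] for t in ['cap_center','cap_wing']])
E
```

```text
13 226.32
14 226.34
16 226.34
17 229.17
18 229.29
19 229.48
20 230.25
21 230.66
22 230.68
23 230.72
24 230.76
now 230.81028938906752
31.05 pos [532.7 232.4 268.9] rot [-1.573  0.    -1.017] q [-0.961  0.577  0.831  1.638 -0.46   1.136 -1.029] F [-0.76 -0.88 -0.37] T [-0.01 -0.05 -0.03] w 51.3
[[{'position': [536.5, 233.9, 176.2], 'conf': 0.59}], [{'position': [502.9, -2.7, 14.5], 'conf': 0.19}]]
```

```bash
python3 -c "
from h import *
print(ctrl.finish_job())"
```

```text
the job is handed in; nothing more can be done
None
```

I put the orange cap on the tank, found its thread, screwed it fully home, and handed the job in at about 31 s of the 72 s allowed. The system gave no verdict, so what follows rests on my own measurements.

**What I did:**
- I set the cap upright on the mouth and let go of it, then took the wing again in a loose straddle.
- My first turn backward slipped off the wing after about 50° of cap rotation, because the fingertips sit roughly 25–30 mm higher than the reported TCP. I lifted, lined up with the wing again and went in lower.
- The second turn backward dropped the cap into the thread: its edge fell 2.8 px in the scene camera, roughly 9–10 mm. It then met the stop at about 2.2 N·m.
- I turned it clockwise about 100° in all. Only in the last few degrees did side force and a little torque (0.2 N·m) build up.

**Last checks:**
- **Height:** the cap's edge stopped sinking over the last 20° or so (230.7–230.8 px). It had sunk 1.5 px from the thread's start, roughly the 5 mm expected.
- **Position:** the cap model drawn at home height fits both camera views and looks level and centred. The network put cap_center at z = 176 mm, against 177.5 mm for home.
- **Clearances:** the gripper was open and well above the cap when I handed in, and the force reading was about zero. I saw no other object move, though I didn't re-measure their positions at the end.

**What disagreed:**
- The finger width read about 9 mm while gripping the 14 mm wing.
- The network's final search for cap_wing returned the tape at low confidence, so I ignored it.
- An upward force of 15 N appeared briefly during the first turn backward.

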